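Find and hold the rotor's heavy side

ROBOT

A 6-joint arm with a two-finger parallel gripper is mounted at the origin on a cart in front of the work surface, level with it; the furniture and walls round the work are solid. World frame = base frame: x ahead of the robot, y to its left, z up, the work surface at z = 0. Lengths are in m, angles in rad, forces in N, time in s.
With the tool pointing down it reaches from about 0.35 to 0.975 m from the base axis. Payload 7.1 kg.
Tool frame: the origin (TCP) lies midway between the tips of the shut fingers; the grasp point (between the pads) lies 19 mm behind it; z points along the fingers, y is the line along which they close (so a half turn about z gives the same grasp; the last joint's range is limited). The gripper opens to 88 mm and grips with 3 to 60 N. Pads are 20 mm wide; open, the fingers measure 115 mm over their backs; the gripper's body (75 mm by 178 mm) begins 61 mm behind the grasp point.
Start: joints at [-1.257, 0.423, 1.63, -0, 1.089, -0.019], TCP at [0.204, -0.591, 0.223] pointing down, gripper open.
Joint ranges: [-3, 3], [-0.9, 2.11], [0.09, 2.58], [-1.31, 4.45], [0.11, 2.69], [-2.54, 2.54]. Speed limits (rad/s): [2.39, 2.39, 3.01, 3.14, 3.14, 3.14].

INTERFACE

Orientations are given as a rotation vector (axis times angle).
In Python, from workcell import * gives the robot as it stands. The module is installed in compiled form; this text tells all that it offers.
- The arm moves only by the tool drive_tool, never from a script. Its argument "motion" is a list of rows, each an object of numbers: "tx", "ty", "tz": the shift along the tool's x, y, z in cm; "turn": the turn about the tool's z in degrees; "jaw": the opening, from -1 (shut) to 1 (fully open). In form: [{"tx": .., "ty": .., "tz": .., "turn": .., "jaw": ..}, ...]. A call has 1 to 12 rows; each row shifts and turns the commanded pose from where the row before left it, along the tool's axes as they then stand; what a row does not reach is not made up. A row lasts 1/8 s, in which the tool goes at most 62.5 mm and 10.7 degrees, less where a joint would pass 70% of its speed; a pose out of reach is approached as far as the arm can. A call with a gripper value outside its range is refused whole. The fingers move at their own pace and stop on an object; "grip_force" is the grip in N (left out, the last holds). Time passes only in rows, so rows that do not move let the fingers close. It gives the time, the measured TCP pose, the force, the opening and the grip force at its end, in the units of the state.
- read_state(): the state, without advancing time (a new reading comes with each control period).
- camera(name): name is "side" or "top"; returns the picture (400x640x3 uint8, red, green, blue); there is no depth.
- camera_params(name): a dict with "fx", "fy", "cx", "cy" (pixels), "world_from_camera" (4x4, takes a point from camera to world coordinates). Camera axes: x right, y down, z forward; pixel columns grow to the right and rows downward; lengths in m; the calibration is good to about 2 mm. A picture is of the moment at which its call begins. camera_params takes no time and is no camera call.
- close_job(): hands the job in; it is judged then, once.
Trained networks look in the newest picture that a camera, given by its name, has taken for a name from the list of things; names that differ only in an ending like _2 or _b are one class to them, and where a whole thing is asked for, a point or a joint stands for the part that bears it (a point fixed in the world has none). Each returns a list of dicts, best first, with "p" (0 to 1); they miss things now and then, are a little off and sometimes report something else, mostly with a low value. They report only what shows in the picture. A call takes as long as a camera call. They do not tell look-alikes from the thing itself.
- look_for(camera, target): "pixel" ([column, row] in pixels, amid what is visible of it).
- masks_of(camera, target): "pixels" (400x640 bool, what is visible of it) and "pixel" ([column, row] in pixels, amid what is visible of it).
- mark_of(camera, target): "pixel" ([column, row] in pixels: a listed point, or the origin of a listed thing).
The state is a dict: "t": time; "qpos": joint angles; "joint_vel": joint speeds; "tau": joint torques, N m; "tcp_pos": TCP position; "orientation": TCP orientation; "contact_force": force on the tool from outside, world axes, zero at the start; "ft_torque": the same for the moment, N m; "finger_gap": finger opening in m; "finger_force": force on a finger pad.
Only numpy, scipy, OpenCV 4.12 (cv2) and the standard library are available. Lean on these libraries where they do the work, as an engineer would, in place of code of your own. Each camera call takes 0.05 s, during which the arm holds its last target. There are 200 camera calls.

TASK

Slide the loose roll of tape along the bench, without lifting it, until it lies centred on the yellow ring, and take the hand off it. Then grip the hub of the blue rotor on the sloping balancing stand, turn it back and forth to feel which side is heavy (nothing shows it, and the stiff bearing keeps the rotor wherever it is left), and turn the heavy side to the lowest point. Finish still gripping the hub and holding it steady there, ready for a colleague to tape the top; leave the jar, the bottle, the brass weight and the vial where they stand.

Things in the scene. Friction and masses are not known exactly. Their poses are not given: they have to be found in the camera images.
- tape_roll: the loose roll of beige crepe tape, lying flat: ring 102 mm across, 24 mm high, 0.12 kg; the origin is the centre of its underside. (Another roll, far back on the bench among the clutter, is scenery.)
- mark: a flat yellow ring, 124 mm across, painted round a black spot on the bench, no height; the origin is its centre at bench level. It is the target for the roll.
- stand: balancing stand, fixed to the bench: grey base plate 170 x 150 mm, 16 mm high (3 mm screw heads at the corners); origin under it at bench level. Its spindle leans 22 degrees from vertical towards the stand's own -x (the side roughly facing the robot): in the stand's frame it points along (-0.375, 0, 0.927).
- disc (a point): centre of the blue rotor disc on the spindle (point of the stand, does not turn; axes as the stand's). The disc is 136 mm across, 30 mm thick. A hidden lump in it, 46 mm from the spindle, makes one side heavy; which side differs each time. The disc's lowest point is its edge towards the stand's -x.
- hub (a point): the point to grip: on the spindle axis, 46 mm above the disc's centre, in the middle of the rotor's round aluminium hub (46 mm across, any finger direction). The hub's flat end, with a 3 mm screw head, is 20 mm beyond this point; the disc's face is 31 mm below it, a 60 mm wide washer 29 mm below. z points out along the spindle; it turns with the rotor.
- rotor (a joint): angle of the rotor, rad, growing anticlockwise looking down on the hub's end; no stop. Its zero tells nothing of the heavy side. The bearing drags with about 0.22 N m either way, so the rotor stays where left; the heavy side adds or takes off up to 0.12 to 0.17 N m: hardest to turn while the heavy side is level with the spindle and rising, easiest while it is level and sinking.
- ink_teal: bystander: ink jar with teal lid, 56 mm across, 51 mm high; origin under its centre
- dropper_bottle: bystander: brown dropper bottle with black cap, 35 mm across, 76 mm high; origin under its centre
- weight_500: bystander: brass check weight, 23 mm across, 26 mm high; origin under its centre
- vial_stray: bystander: small clear vial with black cap, 26 mm across, 56 mm high; origin under its centre
There are look-alikes about, which are no part of the job. Of the things like the tape_roll, leave any that is turquoise; of the rest the smaller one is meant.

How it is judged:
By the outcome, as a careful person would: the job done as asked, in the order asked, and still so for the second after the job is handed in, while the arm keeps its last pose, push and grip.
It also fails if it takes over 72 s, if anything falls off the work surface, if the arm or the gripper's body presses on something with over 40 N, if the wrist force passes 120 N, or if a joint passes its speed limit or range.

## Working session

There is one attempt and no reset: what is moved stays moved. The work goes in short steps, Python scripts to look and compute and a tool call to move; the robot and the scene stay as the last step left them, time stands still between calls to the robot, and variables do not carry over. Pictures are saved under pics/ and viewed, at most 10 in all, crops included, and the job is handed in when it is done.

Besides the shell and the picture viewer there is one more tool, called after "Request:" as name(argument=value, ...) on one line, values as JSON. drive_tool: Moves the arm, as the interface text tells. Its arguments: {"type":"object","properties":{"motion":{"type":"array","items":{"type":"object","properties":{"tx":{"type":"number"},"ty":{"type":"number"},"tz":{"type":"number"},"turn":{"type":"number"},"jaw":{"type":"number"}}}},"grip_force":{"type":"number"}},"required":["motion"]}

```bash
mkdir -p pics; cat > h.py <<'E'
from workcell import *
import numpy as np, cv2
from scipy.spatial.transform import Rotation as R
def ray(cam,px):
    P=camera_params(cam);T=np.array(P["world_from_camera"])
    d=T[:3,:3]@np.array([(px[0]-P["cx"])/P["fx"],(px[1]-P["cy"])/P["fy"],1.])
    return T[:3,3],d/np.linalg.norm(d)
def onz(cam,px,z=0.):
    o,d=ray(cam,px);return o+d*(z-o[2])/d[2]
def proj(cam,p):
    P=camera_params(cam);T=np.linalg.inv(np.array(P["world_from_camera"]));c=T[:3,:3]@np.array(p)+T[:3,3]
    return np.array([P["fx"]*c[0]/c[2]+P["cx"],P["fy"]*c[1]/c[2]+P["cy"]])
def tri(a,pa,b,pb):
    o1,d1=ray(a,pa);o2,d2=ray(b,pb)
    s=np.linalg.lstsq(np.c_[d1,-d2],o2-o1,rcond=None)[0]
    p,q=o1+s[0]*d1,o2+s[1]*d2
    return (p+q)/2,np.linalg.norm(p-q)
def save(cam,name):
    im=camera(cam);cv2.imwrite("pics/"+name,im[:,:,::-1]);return im
E
python3 - <<'E'
from h import *
np.set_printoptions(precision=3,suppress=True)
a=save("top","t0.png");b=save("side","s0.png")
cv2.imwrite("pics/both.png",np.vstack([a,b])[:,:,::-1])
for c in ("top","side"):
    print(c,np.array(camera_params(c)["world_from_camera"]))
    for n in ("tape_roll","mark","stand","disc","hub","ink_teal","dropper_bottle","weight_500","vial_stray"):
        for m in mark_of(c,n)[:3]: print(n,round(m["p"],2),np.round(m["pixel"],1),onz(c,m["pixel"]))
s=read_state();print(s["t"],s["contact_force"],s["orientation"])
E
```

```text
top [[-0.003 -0.999  0.036  0.468]
 [-1.     0.003 -0.005  0.127]
 [ 0.005 -0.036 -0.999  1.677]
 [ 0.     0.     0.     1.   ]]
tape_roll 0.84 [234.9 234.3] [0.392 0.425 0.   ]
tape_roll 0.71 [194.4 214. ] [0.471 0.582 0.   ]
mark 0.95 [289.9 214.9] [0.466 0.212 0.   ]
stand 0.85 [353.5 173.4] [ 0.627 -0.035  0.   ]
disc 0.85 [357.1 176.6] [ 0.614 -0.049  0.   ]
hub 0.67 [353.8 185.3] [ 0.58  -0.036  0.   ]
ink_teal 0.59 [296.6 154.8] [0.7   0.186 0.   ]
weight_500 0.51 [349.1 229.4] [ 0.409 -0.017  0.   ]
weight_500 0.34 [268.1 166.5] [0.655 0.297 0.   ]
vial_stray 0.37 [424.7 221.3] [ 0.44 -0.31  0.  ]
side [[ 0.997 -0.058  0.048  0.493]
 [-0.075 -0.663  0.745 -0.793]
 [-0.011 -0.746 -0.666  0.938]
 [ 0.     0.     0.     1.   ]]
tape_roll 0.92 [289.9 146.7] [0.476 0.575 0.   ]
tape_roll 0.71 [330.8 232.6] [0.598 0.066 0.   ]
tape_roll 0.55 [309.9 174.6] [0.548 0.377 0.   ]
mark 0.95 [289.1 204.4] [0.464 0.214 0.   ]
stand 0.87 [345.4 256.1] [ 0.632 -0.036 -0.   ]
disc 0.93 [333.  232.4] [0.605 0.066 0.   ]
hub 0.65 [326.2 220. ] [0.588 0.125 0.   ]
ink_teal 0.61 [351.5 205.3] [ 0.684  0.191 -0.   ]
dropper_bottle 0.54 [341.3 185.5] [0.662 0.302 0.   ]
weight_500 0.47 [271.1 255.6] [ 0.402 -0.015  0.   ]
vial_stray 0.56 [288.2 347.2] [ 0.449 -0.317  0.   ]
1.0 [-0.24  -0.525 -0.813] [-3.098 -0.52   0.   ]
```

View pics/t0.png

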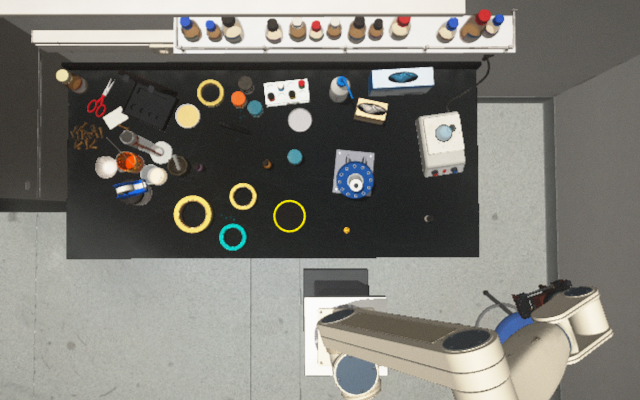

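View pics/s0.png

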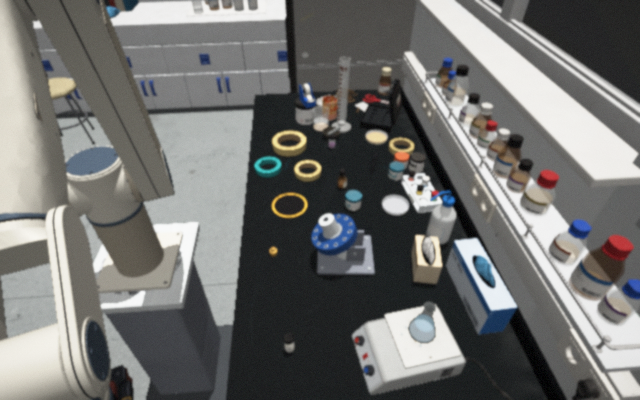

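The top view shows the meant beige roll at about (242,196), the mark at (290,216) and the rotor at (355,182). The turquoise ring (232,237) and the larger roll (192,214) are the look-alikes. The side view agrees: roll (308,170), mark (289,205), rotor (333,232).

```bash
cat > m.py <<'E'
from h import *
np.set_printoptions(precision=4,suppress=True)
def ell(cam,im,c,r,lo,hi):
    hsv=cv2.cvtColor(im,cv2.COLOR_RGB2HSV);m=cv2.inRange(hsv,lo,hi)
    k=np.zeros_like(m);cv2.circle(k,c,r,255,-1);m&=k
    cs,_=cv2.findContours(m,cv2.RETR_EXTERNAL,cv2.CHAIN_APPROX_NONE)
    return cv2.fitEllipse(cv2.convexHull(max(cs,key=len))),cv2.countNonZero(m)
E
python3 - <<'E'
from m import *
a=cv2.imread("pics/t0.png")[:,:,::-1].copy();b=cv2.imread("pics/s0.png")[:,:,::-1].copy()
e=ell("top",a,(242,196),18,(10,40,90),(35,255,255));print("roll",e,onz("top",e[0][0],.024))
e=ell("top",a,(290,216),22,(20,120,80),(35,255,255));print("mark",e,onz("top",e[0][0],0))
e=ell("side",b,(308,170),18,(8,40,90),(35,255,255));print("roll s",e,onz("side",e[0][0],.012))
e=ell("side",b,(289,205),24,(15,120,80),(35,255,255));print("mark s",e,onz("side",e[0][0],0))
d=tri("top",(357.1,176.6),"side",(333,232.4));h=tri("top",(353.8,185.3),"side",(326.2,220));print("disc",d,"hub",h)
e=ell("top",a,(355,182),26,(105,120,50),(125,255,255));print("disc top",e)
e=ell("side",b,(333,232),30,(105,120,50),(125,255,255));print("disc side",e)
print(R.from_rotvec(read_state()["orientation"]).as_matrix())
c=np.hstack([cv2.resize(a[145:215,315:395],None,fx=5,fy=5,interpolation=2),cv2.resize(b[195:285,295:385],(400,350),interpolation=2)])
cv2.imwrite("pics/c1.png",c[:,:,::-1])
E
```

```text
roll (((242.51461791992188, 196.0106964111328), (27.608280181884766, 27.752872467041016), 102.44654083251953), 360) [0.5389 0.392  0.024 ]
mark (((289.0769348144531, 215.65560913085938), (32.95408248901367, 33.47639083862305), 57.087921142578125), 294) [0.4632 0.2154 0.    ]
roll s (((307.3556213378906, 169.3679962158203), (21.493295669555664, 27.949859619140625), 88.2957992553711), 389) [0.54   0.3958 0.012 ]
mark s (((289.10748291015625, 204.81021118164062), (26.41359519958496, 37.4792366027832), 85.09184265136719), 392) [0.4637 0.2122 0.    ]
disc (array([ 0.5978, -0.0371,  0.1133]), np.float64(0.012835736557021022)) hub (array([ 0.5715, -0.0216,  0.15  ]), np.float64(0.002559119592725214))
disc top (((354.943603515625, 179.9250946044922), (37.195255279541016, 37.598243713378906), 65.55242156982422), 710)
disc side (((333.8550109863281, 233.2921905517578), (39.4492301940918, 47.975730895996094), 62.576290130615234), 914)
[[ 0.9451  0.3267 -0.    ]
 [ 0.3267 -0.9451  0.0001]
 [ 0.     -0.0001 -1.    ]]
```

View pics/c1.png

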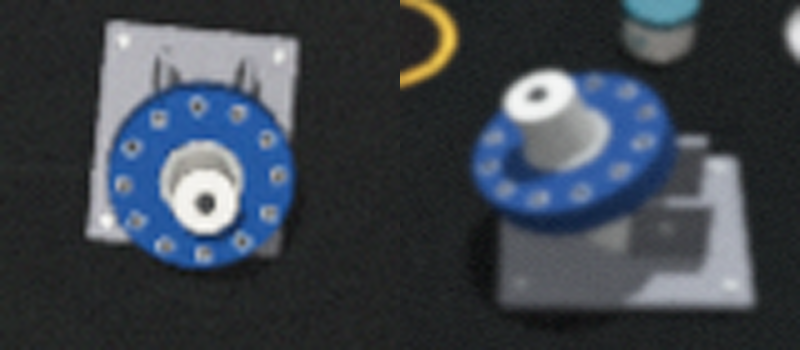

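The crop shows the base plate turned about -4.8° in yaw, and the hub end centre at roughly (356,185.2) in the top view and (326,219) in the side view.

```bash
python3 - <<'E'
from m import *
s=np.array([-.3737,.0314,.927])
E,g=tri("top",(355.6,185.1),"side",(326.1,219.0));print(E,g,"hub",E-.02*s,"disc",E-.066*s)
d,g=tri("top",(354.94,179.93),"side",(333.4,233.0));print("disc",d,g)
# centre of wall to grip: roll wall on -y side
T=read_state();M=R.from_rotvec(T["orientation"]).as_matrix();p=np.array(T["tcp_pos"])
print(T["tcp_pos"],T["qpos"],T["finger_gap"], M.T@(np.array([.5395,.346,.12])-p)*100)
E
```

```text
[ 0.5711 -0.027   0.1596] 0.0016402989957424478 hub [ 0.5785 -0.0276  0.1411] disc [ 0.5957 -0.0291  0.0984]
disc [ 0.5932 -0.0305  0.103 ] 0.0005039511771579491
[ 0.2042 -0.5907  0.2227] [-1.257   0.4231  1.6299  0.      1.0886 -0.019 ] 0.08817693329899101 [ 62.2892 -77.5742  10.2698]
```

Request:
drive_tool(motion=[{"turn":8,"jaw":-0.1},{"turn":8,"jaw":-0.1},{"turn":8,"jaw":-0.1},{"tx":1.4,"ty":-5.6,"jaw":-0.1},{"tx":1.4,"ty":-5.6,"jaw":-0.1},{"tx":1.4,"ty":-5.6,"jaw":-0.1},{"tx":1.4,"ty":-5.6,"jaw":-0.1},{"tx":1.4,"ty":-5.6,"jaw":-0.1},{"tx":1.4,"ty":-5.6,"jaw":-0.1},{"tx":1.4,"ty":-5.6,"jaw":-0.1},{"tx":1.4,"ty":-5.6,"jaw":-0.1},{"tx":1.4,"ty":-5.6,"jaw":-0.1}], grip_force=8)

```text
invalid input at $.motion[0]: expected keys tx, ty, tz, turn, jaw
```

```bash
cat >> h.py <<'E'
def togo(t):
    s=read_state();M=R.from_rotvec(s["orientation"]).as_matrix();p=np.array(s["tcp_pos"])
    print("t",s["t"],"tcp",p.round(4),"psi",round(float(np.degrees(np.arctan2(M[1,0],M[0,0]))),2),"gap",round(s["finger_gap"],4),"F",np.round(s["contact_force"],2),"togo cm",(M.T@(np.array(t)-p)*100).round(2))
E
python3 -c "
from h import *
togo([.536,.350,.08])"
```

```text
t 1.0 tcp [ 0.2042 -0.5907  0.2227] psi 19.07 gap 0.0882 F [-0.24 -0.53 -0.81] togo cm [ 62.09 -78.07  14.27]
```

Request:
drive_tool(motion=[{"tx":0,"ty":0,"tz":0,"turn":8,"jaw":-0.1},{"tx":0,"ty":0,"tz":0,"turn":8,"jaw":-0.1},{"tx":0,"ty":0,"tz":0,"turn":8,"jaw":-0.1},{"tx":1.4,"ty":-5.6,"tz":0,"turn":0,"jaw":-0.1},{"tx":1.4,"ty":-5.6,"tz":0,"turn":0,"jaw":-0.1},{"tx":1.4,"ty":-5.6,"tz":0,"turn":0,"jaw":-0.1},{"tx":1.4,"ty":-5.6,"tz":0,"turn":0,"jaw":-0.1},{"tx":1.4,"ty":-5.6,"tz":0,"turn":0,"jaw":-0.1},{"tx":1.4,"ty":-5.6,"tz":0,"turn":0,"jaw":-0.1},{"tx":1.4,"ty":-5.6,"tz":0,"turn":0,"jaw":-0.1},{"tx":1.4,"ty":-5.6,"tz":0,"turn":0,"jaw":-0.1},{"tx":1.4,"ty":-5.6,"tz":0,"turn":0,"jaw":-0.1}], grip_force=8)

```text
t: 2.5
tcp_pos: [0.3736, -0.0977, 0.2231]
orientation: [3.138, -0.136, 0.002]
contact_force: [0.8, -0.8, 0.4]
finger_gap: 0.0398
finger_force: 0.0
```

```bash
python3 -c "
from h import *
togo([.536,.350,.08])"
```

```text
t 2.5 tcp [ 0.3736 -0.0977  0.2231] psi -4.95 gap 0.0398 F [ 0.82 -0.78  0.38] togo cm [ 12.29 -46.01  14.31]
```

Request:
drive_tool(motion=[{"tx":1.4,"ty":-5.1,"tz":0,"turn":0,"jaw":-0.1},{"tx":1.4,"ty":-5.1,"tz":0,"turn":0,"jaw":-0.1},{"tx":1.4,"ty":-5.1,"tz":0,"turn":0,"jaw":-0.1},{"tx":1.4,"ty":-5.1,"tz":0,"turn":0,"jaw":-0.1},{"tx":1.4,"ty":-5.1,"tz":0,"turn":0,"jaw":-0.1},{"tx":1.4,"ty":-5.1,"tz":2.8,"turn":0,"jaw":-0.1},{"tx":1.4,"ty":-5.1,"tz":2.8,"turn":0,"jaw":-0.1},{"tx":1.3,"ty":-5.1,"tz":2.8,"turn":0,"jaw":-0.1},{"tx":1.2,"ty":-5.2,"tz":2.8,"turn":0,"jaw":-0.1},{"tx":0,"ty":0,"tz":3,"turn":0,"jaw":-0.1},{"tx":0,"ty":0,"tz":0,"turn":0,"jaw":-0.1}])

```text
t: 3.88
tcp_pos: [0.5333, 0.3477, 0.0781]
orientation: [3.136, -0.134, -0.007]
contact_force: [-0.6, 0.7, 0.3]
finger_gap: 0.0399
finger_force: 0.0
```

```bash
python3 -c "
from h import *
togo([.536,.350,.005])
b=save('side','s1.png');print(proj('side',[.5395,.394,.024]))
cv2.imwrite('pics/s1c.png',cv2.resize(b[120:230,250:400],None,fx=5,fy=5,interpolation=2)[:,:,::-1])"
```

```text
t 3.875 tcp [0.5333 0.3477 0.0781] psi -4.88 gap 0.0399 F [-0.57  0.69  0.26] togo cm [ 0.29 -0.27  7.31]
[307.18613935 167.21555153]
```

View pics/s1c.png

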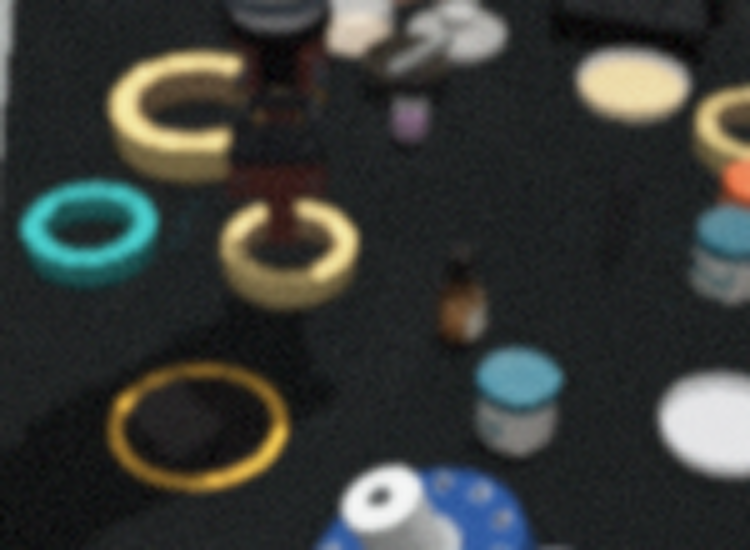

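The side crop shows the open fingers above the near wall of the roll. The path to the yellow ring is clear, so I'll go down.

Request:
drive_tool(motion=[{"tx":0.2,"ty":-0.2,"tz":2.6,"turn":0,"jaw":-0.1},{"tx":0,"ty":0,"tz":2.6,"turn":0,"jaw":-0.1},{"tx":0,"ty":0,"tz":1.2,"turn":0,"jaw":-0.1},{"tx":0,"ty":0,"tz":0.7,"turn":0,"jaw":-0.1},{"tx":0,"ty":0,"tz":0,"turn":0,"jaw":-1},{"tx":0,"ty":0,"tz":0,"turn":0,"jaw":-1},{"tx":0,"ty":0,"tz":0,"turn":0,"jaw":-1},{"tx":0,"ty":0,"tz":0,"turn":0,"jaw":-1}], grip_force=8)

```text
t: 4.92
tcp_pos: [0.5378, 0.3504, 0.0105]
orientation: [-3.138, 0.135, -0.002]
contact_force: [-0.3, -0.1, 4.9]
finger_gap: 0.0249
finger_force: 7.7
```

```bash
python3 - <<'E'
from m import *
togo([.536,.350,.005])
b=camera('side');e=ell("side",b,(308,170),18,(8,40,90),(35,255,255));print("roll s",e,onz("side",e[0][0],.012))
E
```

```text
t 4.925 tcp [0.5378 0.3504 0.0105] psi -4.93 gap 0.0249 F [-0.32 -0.1   4.86] togo cm [-0.18  0.06  0.55]
roll s (((315.93841552734375, 171.49818420410156), (9.452862739562988, 18.622331619262695), 20.414968490600586), 201) [0.5724 0.3794 0.012 ]
```

```bash
python3 - <<'E'
from h import *
b=save('side','s2.png');a=save('top','t2.png')
c=np.hstack([cv2.resize(b[130:200,270:350],(400,350),interpolation=2),cv2.resize(a[155:235,205:285],(350,350),interpolation=2)])
cv2.imwrite('pics/c2.png',c[:,:,::-1]);togo([0,0,0])
E
```

```text
t 5.075 tcp [0.5378 0.3504 0.0104] psi -4.93 gap 0.0249 F [ 0.05 -1.13  4.73] togo cm [-50.57  39.53   0.97]
```

View pics/c2.png

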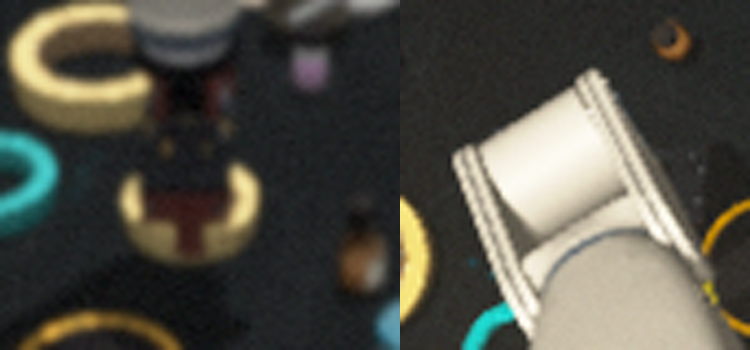

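The side crop shows the near wall of the roll held between the fingers. Next I slide it.

Request:
drive_tool(motion=[{"tx":-0.2,"ty":0.8,"tz":0,"turn":0,"jaw":-1},{"tx":-0.6,"ty":1.8,"tz":0,"turn":0,"jaw":-1},{"tx":-0.8,"ty":2.4,"tz":0,"turn":0,"jaw":-1},{"tx":-0.8,"ty":2.5,"tz":0,"turn":0,"jaw":-1},{"tx":-0.8,"ty":2.5,"tz":0,"turn":0,"jaw":-1},{"tx":-0.8,"ty":2.4,"tz":0,"turn":0,"jaw":-1},{"tx":-0.8,"ty":2.4,"tz":0,"turn":0,"jaw":-1},{"tx":-0.7,"ty":2.0,"tz":0,"turn":0,"jaw":-1},{"tx":-0.5,"ty":1.7,"tz":0,"turn":0,"jaw":-1},{"tx":0,"ty":0,"tz":0,"turn":0,"jaw":-1}])

```text
t: 6.32
tcp_pos: [0.4605, 0.1688, 0.0101]
orientation: [3.137, -0.136, -0.001]
contact_force: [0.8, -7.0, 9.3]
finger_gap: 0.0257
finger_force: 8.1
```

```bash
python3 - <<'E'
from h import *
togo([.5378-.076,.3504-.180,.0104])
b=save('side','s3.png')
c=cv2.resize(b[165:245,250:350],(500,400),interpolation=2)
for ctr,r,z,col in (([.4635,.2138],.062,0,(0,255,0)),([.4635,.2138],.051,.024,(255,0,255))):
    pts=[(proj('side',[ctr[0]+r*np.cos(t),ctr[1]+r*np.sin(t),z])-[250,165]+.5)*5 for t in np.linspace(0,6.28,60)]
    cv2.polylines(c,[np.int32(pts)],True,col,1)
cv2.imwrite('pics/c3.png',c[:,:,::-1])
E
```

```text
t 6.325 tcp [0.4605 0.1688 0.0101] psi -4.97 gap 0.0257 F [ 0.83 -7.03  9.27] togo cm [ 0.12 -0.17 -0.03]
```

View pics/c3.png

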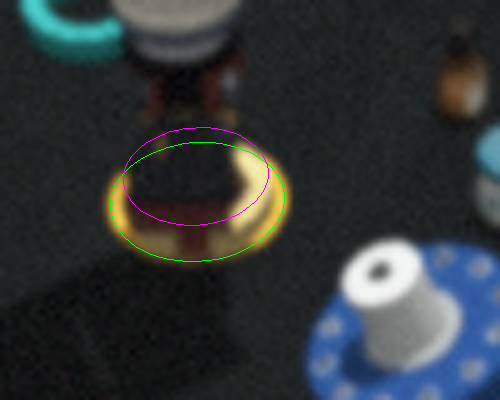

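Request:
drive_tool(motion=[{"tx":0,"ty":0,"tz":0,"turn":0,"jaw":-0.1},{"tx":0,"ty":0,"tz":0,"turn":0,"jaw":-0.1},{"tx":0,"ty":0,"tz":-2,"turn":0,"jaw":-0.1},{"tx":0,"ty":0,"tz":-3,"turn":0,"jaw":-0.1},{"tx":0,"ty":0,"tz":-4,"turn":0,"jaw":-0.1},{"tx":-1,"ty":3,"tz":-4,"turn":0,"jaw":-0.1},{"tx":-1,"ty":6,"tz":0,"turn":0,"jaw":-0.1},{"tx":0,"ty":6,"tz":0,"turn":0,"jaw":-0.1},{"tx":0,"ty":0,"tz":0,"turn":0,"jaw":-0.1}])

```text
t: 7.5
tcp_pos: [0.4275, 0.0203, 0.1395]
orientation: [3.138, -0.144, -0.002]
contact_force: [0.2, 0.6, 0.0]
finger_gap: 0.0394
finger_force: 0.0
```

```bash
python3 - <<'E'
from m import *
a=save('top','t4.png');b=save('side','s4.png');togo([.5,.2,.1])
for n,cam,im,c in (("top","top",a,(289,214)),("side","side",b,(289,205))):
    hsv=cv2.cvtColor(im,cv2.COLOR_RGB2HSV)
    for i,(lo,hi) in enumerate((((8,30,60),(40,150,255)),((15,150,80),(40,255,255)))):
        m=cv2.inRange(hsv,lo,hi);k=np.zeros_like(m);cv2.circle(k,c,26,255,-1);m&=k
        cs,_=cv2.findContours(m,cv2.RETR_EXTERNAL,cv2.CHAIN_APPROX_NONE);e=cv2.fitEllipse(cv2.convexHull(np.vstack(cs)))
        print(n,i,np.round(e[0],2),np.round(e[1],1),onz(cam,e[0],0 if i else (.024 if cam=="top" else .012)))
c=np.hstack([cv2.resize(b[170:240,250:330],(400,350),interpolation=2),cv2.resize(a[180:250,250:330],(400,350),interpolation=2)])
cv2.imwrite('pics/c4.png',c[:,:,::-1])
E
```

```text
t 7.6 tcp [0.4285 0.0229 0.1395] psi -5.05 gap 0.0392 F [0.41 0.87 0.11] togo cm [  5.56 -18.27   3.95]
top 0 [288.91 215.72] [33.2 33.8] [0.463  0.2148 0.024 ]
top 1 [288.93 215.63] [32.8 33.4] [0.4633 0.216  0.    ]
side 0 [286.76 201.26] [30.2 42.7] [0.4562 0.2185 0.012 ]
side 1 [302.92 205.71] [ 8.1 17. ] [0.5125 0.2032 0.    ]
```

View pics/c4.png

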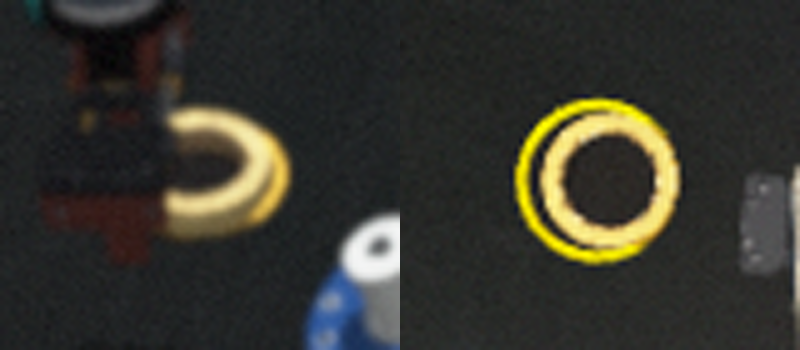

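The top view shows the roll flat and almost centred, offset to the right: roll centre about (291.6,215.3), ring centre (289.1,215.6).

```bash
python3 - <<'E'
from m import *
a=cv2.imread('pics/t4.png')[:,:,::-1].copy()
r=onz("top",(291.6,215.3),.024);m=onz("top",(289.0,215.6),0);print(r,m,m-r)
hsv=cv2.cvtColor(a,cv2.COLOR_RGB2HSV);print(hsv[215,276:306].tolist())
k=cv2.inRange(hsv,(0,0,80),(45,165,255))[195:235,270:310]
ys,xs=np.nonzero(k);print(np.percentile(xs,[1,99])+270,np.percentile(ys,[1,99])+195, (xs.min()+xs.max())/2+270,(ys.min()+ys.max())/2+195)
E
```

```text
[0.4646 0.2045 0.024 ] [0.4634 0.2157 0.    ] [-0.0012  0.0112 -0.024 ]
[[18, 31, 41], [15, 47, 43], [22, 135, 197], [26, 121, 245], [26, 119, 249], [23, 131, 233], [19, 142, 140], [13, 79, 45], [23, 28, 36], [24, 29, 44], [15, 38, 40], [15, 49, 42], [17, 44, 41], [30, 24, 43], [15, 36, 42], [15, 42, 49], [10, 18, 42], [8, 27, 38], [15, 37, 41], [11, 46, 44], [10, 49, 47], [30, 20, 39], [17, 43, 42], [6, 29, 44], [19, 46, 44], [21, 97, 210], [25, 110, 244], [26, 124, 246], [26, 110, 248], [22, 134, 181]]
[275.65 305.  ] [202. 229.] 289.0 214.0
```

Request:
drive_tool(motion=[{"tx":1.3,"ty":-4.9,"tz":0,"turn":0,"jaw":-1},{"tx":1.4,"ty":-4.9,"tz":0,"turn":0,"jaw":-1},{"tx":0,"ty":0,"tz":5,"turn":0,"jaw":-1},{"tx":0,"ty":0,"tz":5,"turn":0,"jaw":-1},{"tx":0,"ty":0,"tz":2.7,"turn":0,"jaw":-1},{"tx":0,"ty":0,"tz":0.4,"turn":0,"jaw":-1},{"tx":0,"ty":0,"tz":0,"turn":0,"jaw":-1}])

```text
t: 8.48
tcp_pos: [0.4643, 0.1196, 0.0089]
orientation: [-3.139, 0.133, 0.0]
contact_force: [-0.1, -0.8, -0.2]
finger_gap: 0.0005
finger_force: 0.0
```

```bash
python3 -c "
from h import *
togo([.4634,.1515,.01])"
```

```text
t 8.475 tcp [0.4643 0.1196 0.0089] psi -4.85 gap 0.0005 F [-0.14 -0.8  -0.16] togo cm [-0.35 -3.18 -0.11]
```

Request:
drive_tool(motion=[{"tx":-0.3,"ty":-1.3,"tz":0,"turn":0,"jaw":-1},{"tx":0,"ty":-0.6,"tz":0,"turn":0,"jaw":-1},{"tx":0,"ty":-0.5,"tz":0,"turn":0,"jaw":-1},{"tx":0,"ty":-0.4,"tz":0,"turn":0,"jaw":-1},{"tx":0,"ty":-0.4,"tz":0,"turn":0,"jaw":-1},{"tx":0,"ty":0,"tz":0,"turn":0,"jaw":-1},{"tx":0,"ty":2.5,"tz":0,"turn":0,"jaw":-1},{"tx":0,"ty":5,"tz":-5,"turn":0,"jaw":-1},{"tx":0,"ty":3,"tz":-4,"turn":0,"jaw":-1},{"tx":0,"ty":2,"tz":-3,"turn":0,"jaw":-1},{"tx":0,"ty":0,"tz":0,"turn":0,"jaw":-1}])

```text
t: 9.85
tcp_pos: [0.4551, 0.031, 0.1247]
orientation: [-3.138, 0.139, -0.007]
contact_force: [1.3, 0.4, 1.0]
finger_gap: 0.0002
finger_force: 0.0
```

```bash
python3 - <<'E'
from m import *
a=save('top','t5.png');b=save('side','s5.png');togo([.5785,-.028,.17])
for cam,im,z in (("top",a,.024),("side",b,.024)):
  # inner hole edge of the roll (dark hole) at its top rim, plus yellow outer edge
  hsv=cv2.cvtColor(im,cv2.COLOR_RGB2HSV);c=(289,214) if cam=="top" else (289,203)
  m=cv2.inRange(hsv,(8,30,90),(40,255,255));k=np.zeros_like(m);cv2.circle(k,c,24,255,-1);m&=k
  cs,h=cv2.findContours(m,cv2.RETR_CCOMP,cv2.CHAIN_APPROX_NONE)
  for q in cs:
    if len(q)>25: e=cv2.fitEllipse(q);print(cam,np.round(e[0],2),np.round(e[1],1),onz(cam,e[0],z),onz(cam,e[0],0))
c=np.hstack([cv2.resize(b[170:240,250:330],(400,350),interpolation=2),cv2.resize(a[180:250,250:330],(400,350),interpolation=2)])
cv2.imwrite('pics/c5.png',c[:,:,::-1])
E
```

```text
t 9.95 tcp [0.4536 0.032  0.1226] psi -4.98 gap -0.0001 F [-0.11  0.91 -0.25] togo cm [12.97  4.89 -4.74]
top [289.03 215.77] [32.3 32.4] [0.4628 0.2143 0.024 ] [0.4628 0.2156 0.    ]
top [290.47 215.64] [18.9 19.2] [0.4633 0.2088 0.024 ] [0.4633 0.21   0.    ]
side [299.63 204.54] [14.1 24.6] [0.5009 0.1847 0.024 ] [0.5011 0.2104 0.    ]
```

View pics/c5.png

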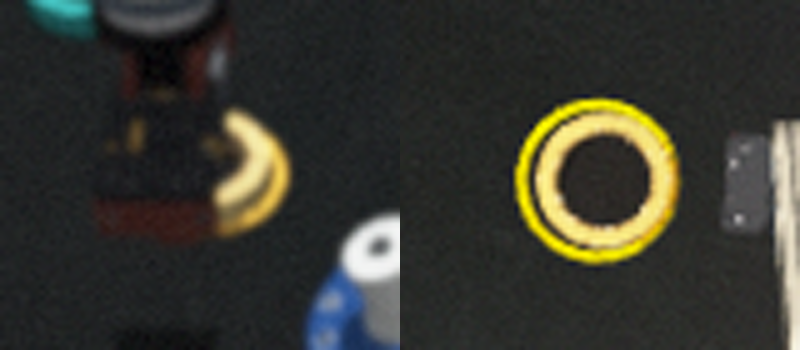

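The roll has moved about 6 mm and needs roughly 6 mm more in +y, so I'll nudge it again, going deeper.

Request:
drive_tool(motion=[{"tx":0.1,"ty":-4.9,"tz":0,"turn":0,"jaw":-1},{"tx":0.1,"ty":-4.9,"tz":0,"turn":0,"jaw":-1},{"tx":0,"ty":0,"tz":5,"turn":0,"jaw":-1},{"tx":0,"ty":0,"tz":5,"turn":0,"jaw":-1},{"tx":0,"ty":0,"tz":1.3,"turn":0,"jaw":-1},{"tx":0,"ty":0,"tz":0,"turn":0,"jaw":-1}])

```text
t: 10.7
tcp_pos: [0.4631, 0.1296, 0.0089]
orientation: [3.138, -0.134, -0.005]
contact_force: [0.7, 1.4, -0.2]
finger_gap: 0.0006
finger_force: 0.0
```

```bash
python3 -c "
from h import *
togo([.4632,.1575,.009])"
```

```text
t 10.7 tcp [0.4631 0.1296 0.0089] psi -4.91 gap 0.0006 F [ 0.7   1.41 -0.21] togo cm [-0.23 -2.78 -0.01]
```

Request:
drive_tool(motion=[{"tx":-0.2,"ty":-1.2,"tz":0,"turn":0,"jaw":-1},{"tx":0,"ty":-0.6,"tz":0,"turn":0,"jaw":-1},{"tx":0,"ty":-0.5,"tz":0,"turn":0,"jaw":-1},{"tx":0,"ty":-0.5,"tz":0,"turn":0,"jaw":-1},{"tx":0,"ty":0,"tz":0,"turn":0,"jaw":-1},{"tx":0,"ty":2.5,"tz":0,"turn":0,"jaw":-1},{"tx":0,"ty":4,"tz":-5,"turn":0,"jaw":0.6},{"tx":0,"ty":4,"tz":-5,"turn":0,"jaw":0.6},{"tx":0,"ty":3,"tz":-5,"turn":0,"jaw":0.6},{"tx":0,"ty":2,"tz":-5,"turn":0,"jaw":0.6},{"tx":0,"ty":0,"tz":0,"turn":0,"jaw":0.6}])

```text
t: 12.08
tcp_pos: [0.4536, 0.0038, 0.211]
orientation: [-3.138, 0.139, -0.012]
contact_force: [-0.1, 0.5, -0.2]
finger_gap: 0.047
finger_force: 0.0
```

```bash
python3 - <<'E'
from m import *
a=save('top','t6.png');togo([.576,-.028,.2])
hsv=cv2.cvtColor(a,cv2.COLOR_RGB2HSV)
m=cv2.inRange(hsv,(8,30,90),(40,255,255));k=np.zeros_like(m);cv2.circle(k,(289,214),24,255,-1);m&=k
cs,h=cv2.findContours(m,cv2.RETR_CCOMP,cv2.CHAIN_APPROX_NONE)
for q in cs:
    if len(q)>25: e=cv2.fitEllipse(q);print(np.round(e[0],2),np.round(e[1],1),onz("top",e[0],.024),onz("top",e[0],0))
cv2.imwrite('pics/c6.png',cv2.resize(a[180:250,250:330],(800,600),interpolation=2)[:,:,::-1])
E
```

```text
t 12.125 tcp [0.4522 0.0044 0.2089] psi -5.03 gap 0.051 F [-1.09 -0.15  0.43] togo cm [12.61  2.15  0.94]
[289.05 215.78] [32.4 32.4] [0.4628 0.2143 0.024 ] [0.4627 0.2155 0.    ]
[288.49 215.59] [19.  19.1] [0.4635 0.2164 0.024 ] [0.4635 0.2177 0.    ]
```

View pics/c6.png

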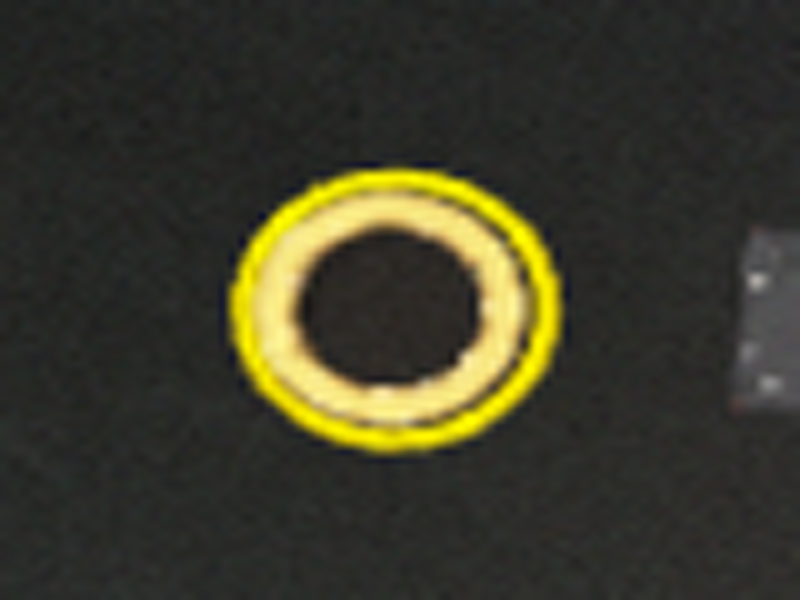

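The roll is centred on the ring to within about 1–2 mm. On to the hub.

Request:
drive_tool(motion=[{"tx":3.1,"ty":0.7,"tz":0,"turn":0,"jaw":1},{"tx":3.1,"ty":0.7,"tz":0,"turn":0,"jaw":1},{"tx":3.1,"ty":0.7,"tz":0,"turn":0,"jaw":1},{"tx":3.1,"ty":0.1,"tz":0,"turn":0,"jaw":1},{"tx":0,"ty":0,"tz":0,"turn":0,"jaw":1},{"tx":0,"ty":0,"tz":0,"turn":0,"jaw":1}], grip_force=20)

```text
t: 12.88
tcp_pos: [0.5712, -0.0269, 0.2057]
orientation: [-3.138, 0.134, 0.006]
contact_force: [-0.3, -0.1, -0.7]
finger_gap: 0.0878
finger_force: 0.0
```

```bash
python3 -c "
from h import *
togo([.5765,-.0277,.129]);save('side','s7.png')"
```

```text
t 12.875 tcp [ 0.5712 -0.0269  0.2057] psi -4.9 gap 0.0878 F [-0.27 -0.11 -0.67] togo cm [0.57 0.03 7.66]
```

Request:
drive_tool(motion=[{"tx":0.4,"ty":0,"tz":2.5,"turn":0,"jaw":1},{"tx":0.1,"ty":0,"tz":2.5,"turn":0,"jaw":1},{"tx":0,"ty":0,"tz":2.0,"turn":0,"jaw":1},{"tx":0,"ty":0,"tz":0.6,"turn":0,"jaw":1},{"tx":0,"ty":0,"tz":0,"turn":0,"jaw":1}])

```text
t: 13.55
tcp_pos: [0.5774, -0.0278, 0.1316]
orientation: [-3.139, 0.135, 0.001]
contact_force: [-0.4, 0.5, 0.4]
finger_gap: 0.0877
finger_force: 0.0
```

```bash
python3 -c "
from h import *
togo([.5765,-.0277,.129]);print(read_state()['ft_torque'])"
```

```text
t 13.55 tcp [ 0.5774 -0.0278  0.1316] psi -4.92 gap 0.0877 F [-0.42  0.48  0.44] togo cm [-0.09 -0.01  0.26]
[-0.00010143  0.03394476 -0.06079688]
```

Request:
drive_tool(motion=[{"tx":0,"ty":0,"tz":0,"turn":0,"jaw":-1},{"tx":0,"ty":0,"tz":0,"turn":0,"jaw":-1},{"tx":0,"ty":0,"tz":0,"turn":0,"jaw":-1},{"tx":0,"ty":0,"tz":0,"turn":0,"jaw":-1},{"tx":0,"ty":0,"tz":0,"turn":0,"jaw":-1}], grip_force=35)

```text
t: 14.18
tcp_pos: [0.5781, -0.0268, 0.1316]
orientation: [-3.136, 0.137, -0.0]
contact_force: [0.7, 8.0, 0.4]
finger_gap: 0.0453
finger_force: 35.0
```

```bash
cat >> h.py <<'E'
def feel(n=1):
    """moment along the spindle on the tool, referred to a point on the spindle at pad height"""
    s0=np.array([-.3737,.0314,.927]);T=[];out=[]
    for i in range(n):
        s=read_state();F=np.array(s["contact_force"]);M=np.array(s["ft_torque"]);T.append([M@s0,*M,*F])
        if i<n-1: camera("side")
    m=R.from_rotvec(s["orientation"]).as_matrix()
    print("t",round(s["t"],2),"tcp",np.round(s["tcp_pos"],4),"psi",round(float(np.degrees(np.arctan2(m[1,0],m[0,0]))),2),"gap",round(s["finger_gap"],4),"q6",round(s["qpos"][5],3),"tau6",round(s["tau"][5],3))
    print(np.round(T,3))
E
python3 -c "
from h import *
np.set_printoptions(suppress=True)
feel(4)"
```

```text
t 14.32 tcp [ 0.5781 -0.0267  0.1316] psi -4.97 gap 0.0451 q6 1.588 tau6 -0.184
[[-0.62   1.202 -0.084 -0.182  0.684  7.989  0.438]
 [-0.499  0.901  0.002 -0.175  0.861  7.141  0.249]
 [-0.564  1.006  0.027 -0.204  0.488  6.754  1.49 ]
 [-0.527  0.911  0.044 -0.203 -0.135  6.838  1.53 ]]
```

Request:
drive_tool(motion=[{"tx":0,"ty":-0.1,"tz":0,"turn":0,"jaw":-1},{"tx":0,"ty":0,"tz":0,"turn":-5,"jaw":-1},{"tx":0,"ty":0,"tz":0,"turn":-5,"jaw":-1}])

```text
t: 14.7
tcp_pos: [0.579, -0.0264, 0.1315]
orientation: [-3.138, -0.141, -0.003]
contact_force: [1.8, 7.2, 0.0]
finger_gap: 0.0467
finger_force: 35.8
```

```bash
python3 -c "
from h import *
np.set_printoptions(suppress=True)
feel(3)"
```

```text
t 14.8 tcp [ 0.5789 -0.0264  0.1315] psi 5.14 gap 0.0469 q6 1.414 tau6 -1.103
[[-0.822 -0.637 -0.392 -1.13   1.832  7.224  0.037]
 [-0.396 -0.611 -0.561 -0.655  1.962  7.651 -1.888]
 [-0.258 -0.555 -0.621 -0.481  1.962  7.037 -2.335]]
```

Request:
drive_tool(motion=[{"tx":0,"ty":0,"tz":0,"turn":5,"jaw":-1},{"tx":0,"ty":0,"tz":0,"turn":5,"jaw":-1}])

```text
t: 15.05
tcp_pos: [0.5781, -0.0267, 0.1317]
orientation: [-3.138, 0.139, 0.0]
contact_force: [-4.5, 1.8, 6.7]
finger_gap: 0.0457
finger_force: 35.0
```

```bash
python3 -c "
from h import *
np.set_printoptions(suppress=True)
feel(3)"
```

```text
t 15.15 tcp [ 0.5779 -0.0267  0.1318] psi -5.0 gap 0.0456 q6 1.59 tau6 0.471
[[ 0.102  1.163  0.865  0.549 -4.469  1.819  6.675]
 [-0.416  1.021  0.248 -0.045 -0.953  1.241  3.789]
 [-0.44   0.806  0.401 -0.164 -1.998  2.439  5.002]]
```

Request:
drive_tool(motion=[{"tx":0,"ty":-0.1,"tz":0,"turn":0,"jaw":-1},{"tx":0,"ty":0,"tz":0,"turn":0,"jaw":-1}], grip_force=25)

```text
t: 15.4
tcp_pos: [0.5779, -0.0266, 0.1318]
orientation: [3.138, -0.133, -0.0]
contact_force: [-2.5, -2.5, 5.0]
finger_gap: 0.0455
finger_force: 25.0
```

```bash
python3 -c "
from h import *
np.set_printoptions(suppress=True)
feel(3)"
```

```text
t 15.5 tcp [ 0.578  -0.0267  0.1318] psi -4.85 gap 0.0457 q6 1.59 tau6 -0.113
[[-0.1    0.013  0.465 -0.119 -2.53  -2.525  4.963]
 [-0.151  0.027  0.499 -0.17  -2.619 -0.679  5.661]
 [-0.059  0.039  0.527 -0.065 -1.375 -2.404  4.993]]
```

Request:
drive_tool(motion=[{"tx":0.2,"ty":0,"tz":0,"turn":0,"jaw":-1},{"tx":0,"ty":0,"tz":0,"turn":0,"jaw":-1}])

```text
t: 15.75
tcp_pos: [0.578, -0.0267, 0.1317]
orientation: [3.138, -0.133, -0.007]
contact_force: [-9.6, -0.8, 12.1]
finger_gap: 0.0455
finger_force: 25.0
```

```bash
python3 -c "
from h import *
np.set_printoptions(suppress=True)
feel(3)"
```

```text
t 15.85 tcp [ 0.5779 -0.0267  0.1317] psi -4.85 gap 0.0456 q6 1.59 tau6 -0.185
[[-0.154  0.035  1.594 -0.206 -9.609 -0.828 12.115]
 [-0.065  0.016  1.573 -0.117 -9.342 -1.074 12.334]
 [-0.147  0.049  1.567 -0.192 -9.138 -1.703 11.064]]
```

```bash
cat > f.py <<'E'
import sys
from h import *
s0=np.array([-.3737,.0314,.927])
s=read_state();F=np.array(s["contact_force"]);M=np.array(s["ft_torque"])
m=R.from_rotvec(s["orientation"]).as_matrix();psi=float(np.degrees(np.arctan2(m[1,0],m[0,0])))
row=[float(sys.argv[1]),float(sys.argv[2]),s["t"],psi,s["finger_gap"],*M,*F,s["tau"][5],*s["tcp_pos"]]
open("log.txt","a").write(" ".join("%.4f"%v for v in row)+"\n")
print("t %.2f dir %s psi %.1f Ms %.3f corr %.3f F %s z %.4f"%(s["t"],sys.argv[1],psi,M@s0,M@s0+.15*(.3737*F[1]+.0314*F[0]),F.round(1),s["tcp_pos"][2]))
E
```

Request:
drive_tool(motion=[{"tx":-0.2,"ty":0,"tz":0,"turn":0,"jaw":-1},{"tx":0,"ty":0,"tz":0,"turn":-4,"jaw":-1},{"tx":0,"ty":0,"tz":0,"turn":-4,"jaw":-1},{"tx":0,"ty":0,"tz":0,"turn":-4,"jaw":-1}])

```text
t: 16.35
tcp_pos: [0.5789, -0.0263, 0.1316]
orientation: [3.135, 0.198, 0.003]
contact_force: [0.1, 2.5, 3.0]
finger_gap: 0.047
finger_force: 25.8
```

```bash
python3 f.py 1 0
```

```text
t 16.35 dir 1 psi 7.2 Ms -0.502 corr -0.361 F [0.1 2.5 3. ] z 0.1316
```

Request:
drive_tool(motion=[{"tx":0,"ty":0,"tz":0,"turn":-4,"jaw":-1},{"tx":0,"ty":0,"tz":0,"turn":-4,"jaw":-1},{"tx":0,"ty":0,"tz":0,"turn":-4,"jaw":-1}])

```text
t: 16.73
tcp_pos: [0.5788, -0.0259, 0.1317]
orientation: [3.097, 0.524, 0.002]
contact_force: [0.1, 5.3, 1.9]
finger_gap: 0.0492
finger_force: 26.3
```

```bash
python3 f.py 1 0
```

```text
t 16.73 dir 1 psi 19.2 Ms -0.624 corr -0.324 F [0.1 5.3 1.9] z 0.1317
```

Request:
drive_tool(motion=[{"tx":0,"ty":0,"tz":0,"turn":4,"jaw":-1},{"tx":0,"ty":0,"tz":0,"turn":4,"jaw":-1},{"tx":0,"ty":0,"tz":0,"turn":4,"jaw":-1}])

```text
t: 17.1
tcp_pos: [0.5785, -0.0263, 0.1318]
orientation: [3.135, 0.194, 0.001]
contact_force: [-3.2, -0.7, 6.9]
finger_gap: 0.0472
finger_force: 24.5
```

```bash
python3 f.py -1 0
```

```text
t 17.10 dir -1 psi 7.1 Ms 0.187 corr 0.134 F [-3.2 -0.7  6.9] z 0.1318
```

Request:
drive_tool(motion=[{"tx":0,"ty":0,"tz":0,"turn":4,"jaw":-1},{"tx":0,"ty":0,"tz":0,"turn":4,"jaw":-1},{"tx":0,"ty":0,"tz":0,"turn":4,"jaw":-1}])

```text
t: 17.48
tcp_pos: [0.579, -0.0268, 0.1315]
orientation: [3.137, -0.135, 0.003]
contact_force: [1.6, -2.5, 0.5]
finger_gap: 0.0455
finger_force: 25.0
```

```bash
python3 f.py -1 0
```

```text
t 17.48 dir -1 psi -4.9 Ms 0.377 corr 0.246 F [ 1.6 -2.5  0.5] z 0.1315
```

Request:
drive_tool(motion=[{"tx":0,"ty":0,"tz":0,"turn":4,"jaw":-1},{"tx":0,"ty":0,"tz":0,"turn":4,"jaw":-1},{"tx":0,"ty":0,"tz":0,"turn":4,"jaw":-1}])

```text
t: 17.85
tcp_pos: [0.5795, -0.0274, 0.1316]
orientation: [3.106, -0.461, 0.005]
contact_force: [2.6, -7.1, -2.0]
finger_gap: 0.0472
finger_force: 25.6
```

```bash
python3 f.py -1 0
```

```text
t 17.85 dir -1 psi -16.9 Ms 0.717 corr 0.333 F [ 2.6 -7.1 -2. ] z 0.1316
```

Request:
drive_tool(motion=[{"tx":0,"ty":0,"tz":0,"turn":4,"jaw":-1},{"tx":0,"ty":0,"tz":0,"turn":4,"jaw":-1},{"tx":0,"ty":0,"tz":0,"turn":4,"jaw":-1}])

```text
t: 18.23
tcp_pos: [0.5791, -0.0278, 0.1318]
orientation: [3.04, -0.783, 0.004]
contact_force: [1.2, -11.0, 0.8]
finger_gap: 0.049
finger_force: 26.2
```

```bash
python3 f.py -1 0
```

```text
t 18.23 dir -1 psi -28.9 Ms 0.820 corr 0.211 F [  1.2 -11.    0.8] z 0.1318
```

Request:
drive_tool(motion=[{"tx":0,"ty":0,"tz":0,"turn":4,"jaw":-1},{"tx":0,"ty":0,"tz":0,"turn":4,"jaw":-1},{"tx":0,"ty":0,"tz":0,"turn":4,"jaw":-1}])

```text
t: 18.6
tcp_pos: [0.5786, -0.028, 0.1319]
orientation: [2.942, -1.097, 0.004]
contact_force: [-2.7, -9.1, 4.8]
finger_gap: 0.0506
finger_force: 26.6
```

```bash
python3 f.py -1 0
```

```text
t 18.60 dir -1 psi -40.9 Ms 0.841 corr 0.318 F [-2.7 -9.1  4.8] z 0.1319
```

Request:
drive_tool(motion=[{"tx":0,"ty":0,"tz":0,"turn":-4,"jaw":-1},{"tx":0,"ty":0,"tz":0,"turn":-4,"jaw":-1},{"tx":0,"ty":0,"tz":0,"turn":-4,"jaw":-1}])

```text
t: 18.98
tcp_pos: [0.5775, -0.0271, 0.1319]
orientation: [3.042, -0.78, -0.001]
contact_force: [-7.5, -2.7, 10.8]
finger_gap: 0.0486
finger_force: 24.3
```

```bash
python3 f.py 1 0
```

```text
t 18.98 dir 1 psi -28.7 Ms -0.154 corr -0.339 F [-7.5 -2.7 10.8] z 0.1319
```

Request:
drive_tool(motion=[{"tx":0,"ty":0,"tz":0,"turn":-4,"jaw":-1},{"tx":0,"ty":0,"tz":0,"turn":-4,"jaw":-1},{"tx":0,"ty":0,"tz":0,"turn":-4,"jaw":-1}])

```text
t: 19.35
tcp_pos: [0.5779, -0.027, 0.1316]
orientation: [3.107, -0.457, 0.0]
contact_force: [-1.7, -4.4, 0.2]
finger_gap: 0.0467
finger_force: 24.6
```

```bash
python3 f.py 1 0
```

```text
t 19.35 dir 1 psi -16.7 Ms -0.106 corr -0.359 F [-1.7 -4.4  0.2] z 0.1316
```

Request:
drive_tool(motion=[{"tx":0,"ty":0,"tz":0,"turn":-4,"jaw":-1},{"tx":0,"ty":0,"tz":0,"turn":-4,"jaw":-1},{"tx":0,"ty":0,"tz":0,"turn":-4,"jaw":-1}])

```text
t: 19.73
tcp_pos: [0.5784, -0.0267, 0.1312]
orientation: [3.138, -0.13, 0.001]
contact_force: [3.2, -0.9, -5.0]
finger_gap: 0.0455
finger_force: 25.0
```

```bash
python3 f.py 1 0
```

```text
t 19.73 dir 1 psi -4.8 Ms -0.290 corr -0.325 F [ 3.2 -0.9 -5. ] z 0.1312
```

Request:
drive_tool(motion=[{"tx":0,"ty":0,"tz":0,"turn":-10,"jaw":-1},{"tx":0,"ty":0,"tz":0,"turn":-10,"jaw":-1},{"tx":0,"ty":0,"tz":0,"turn":-10,"jaw":-1},{"tx":0,"ty":0,"tz":0,"turn":0,"jaw":-1},{"tx":0,"ty":0,"tz":0,"turn":0,"jaw":0.5},{"tx":0,"ty":0,"tz":0,"turn":0,"jaw":0.5},{"tx":0,"ty":0,"tz":0,"turn":10,"jaw":0.5},{"tx":0,"ty":0,"tz":0,"turn":10,"jaw":0.5},{"tx":0,"ty":0,"tz":0,"turn":10,"jaw":0.5},{"tx":0,"ty":0,"tz":0,"turn":10,"jaw":0.5},{"tx":0,"ty":0,"tz":0,"turn":10,"jaw":0.5},{"tx":0,"ty":0,"tz":0,"turn":10,"jaw":0.5}])

```text
t: 21.22
tcp_pos: [0.5782, -0.0262, 0.1313]
orientation: [2.994, -0.952, 0.0]
contact_force: [-0.4, 0.5, 0.4]
finger_gap: 0.0658
finger_force: 0.0
```

Request:
drive_tool(motion=[{"tx":0,"ty":0,"tz":0,"turn":0,"jaw":0.5},{"tx":0,"ty":0,"tz":0,"turn":0,"jaw":-1},{"tx":0,"ty":0,"tz":0,"turn":0,"jaw":-1},{"tx":0,"ty":0,"tz":0,"turn":0,"jaw":-1}])

```text
t: 21.72
tcp_pos: [0.5774, -0.027, 0.1313]
orientation: [2.996, -0.938, -0.002]
contact_force: [-2.7, -5.8, 1.0]
finger_gap: 0.0501
finger_force: 24.6
```

```bash
python3 f.py 0 1
```

```text
t 21.73 dir 0 psi -34.8 Ms 0.464 corr 0.126 F [-2.7 -5.8  1. ] z 0.1313
```

Request:
drive_tool(motion=[{"tx":0,"ty":0,"tz":0,"turn":-5,"jaw":-1},{"tx":0,"ty":0,"tz":0,"turn":-5,"jaw":-1},{"tx":0,"ty":0,"tz":0,"turn":-4,"jaw":-1},{"tx":0,"ty":0,"tz":0,"turn":-4,"jaw":-1}])

```text
t: 22.22
tcp_pos: [0.5766, -0.0266, 0.1312]
orientation: [3.107, -0.457, -0.005]
contact_force: [-6.5, -2.8, 3.9]
finger_gap: 0.0472
finger_force: 24.5
```

```bash
python3 f.py 1 1
```

```text
t 22.23 dir 1 psi -16.7 Ms -0.099 corr -0.289 F [-6.5 -2.8  3.9] z 0.1312
```

Request:
drive_tool(motion=[{"tx":0,"ty":0,"tz":0,"turn":-4,"jaw":-1},{"tx":0,"ty":0,"tz":0,"turn":-4,"jaw":-1},{"tx":0,"ty":0,"tz":0,"turn":-4,"jaw":-1}])

```text
t: 22.6
tcp_pos: [0.5775, -0.0266, 0.1309]
orientation: [3.138, -0.13, -0.002]
contact_force: [-0.4, -1.6, -4.4]
finger_gap: 0.0455
finger_force: 25.0
```

```bash
python3 f.py 1 1
```

```text
t 22.60 dir 1 psi -4.7 Ms -0.134 corr -0.226 F [-0.4 -1.6 -4.4] z 0.1309
```

Request:
drive_tool(motion=[{"tx":0,"ty":0,"tz":0,"turn":-4,"jaw":-1},{"tx":0,"ty":0,"tz":0,"turn":-4,"jaw":-1},{"tx":0,"ty":0,"tz":0,"turn":-4,"jaw":-1}])

```text
t: 22.98
tcp_pos: [0.5772, -0.0265, 0.1312]
orientation: [3.135, 0.198, -0.003]
contact_force: [-4.5, 0.6, 3.1]
finger_gap: 0.0471
finger_force: 25.8
```

```bash
python3 f.py 1 1
```

```text
t 22.98 dir 1 psi 7.2 Ms -0.093 corr -0.079 F [-4.5  0.6  3.1] z 0.1312
```

Request:
drive_tool(motion=[{"tx":0,"ty":0,"tz":0,"turn":4,"jaw":-1},{"tx":0,"ty":0,"tz":0,"turn":4,"jaw":-1},{"tx":0,"ty":0,"tz":0,"turn":4,"jaw":-1}])

```text
t: 23.35
tcp_pos: [0.5778, -0.0266, 0.131]
orientation: [3.138, -0.135, -0.001]
contact_force: [3.0, -4.2, -7.4]
finger_gap: 0.046
finger_force: 25.0
```

```bash
python3 f.py -1 1
```

```text
t 23.35 dir -1 psi -4.9 Ms 0.470 corr 0.246 F [ 3.  -4.2 -7.4] z 0.1310
```

Request:
drive_tool(motion=[{"tx":0,"ty":0,"tz":0,"turn":4,"jaw":-1},{"tx":0,"ty":0,"tz":0,"turn":4,"jaw":-1},{"tx":0,"ty":0,"tz":0,"turn":4,"jaw":-1}])

```text
t: 23.72
tcp_pos: [0.5783, -0.027, 0.1312]
orientation: [3.106, -0.461, 0.001]
contact_force: [-2.3, -7.5, 1.8]
finger_gap: 0.0469
finger_force: 25.6
```

```bash
python3 f.py -1 1
```

```text
t 23.73 dir -1 psi -16.9 Ms 0.573 corr 0.142 F [-2.3 -7.5  1.8] z 0.1312
```

Request:
drive_tool(motion=[{"tx":0,"ty":0,"tz":0,"turn":-10,"jaw":-1},{"tx":0,"ty":0,"tz":0,"turn":-10,"jaw":-1},{"tx":0,"ty":0,"tz":0,"turn":-10,"jaw":-1},{"tx":0,"ty":0,"tz":0,"turn":-10,"jaw":-1},{"tx":0,"ty":0,"tz":0,"turn":0,"jaw":-1},{"tx":0,"ty":0,"tz":0,"turn":0,"jaw":0.5},{"tx":0,"ty":0,"tz":0,"turn":0,"jaw":0.5},{"tx":0,"ty":0,"tz":0,"turn":10,"jaw":0.5},{"tx":0,"ty":0,"tz":0,"turn":10,"jaw":0.5},{"tx":0,"ty":0,"tz":0,"turn":10,"jaw":0.5},{"tx":0,"ty":0,"tz":0,"turn":10,"jaw":0.5},{"tx":0,"ty":0,"tz":0,"turn":10,"jaw":0.5}])

```text
t: 25.22
tcp_pos: [0.5782, -0.026, 0.1314]
orientation: [-3.053, 0.742, -0.0]
contact_force: [-0.1, -0.4, 0.9]
finger_gap: 0.066
finger_force: 0.0
```

Request:
drive_tool(motion=[{"tx":0,"ty":0,"tz":0,"turn":8,"jaw":0.5},{"tx":0,"ty":0,"tz":0,"turn":0,"jaw":0.5},{"tx":0,"ty":0,"tz":0,"turn":0,"jaw":-1},{"tx":0,"ty":0,"tz":0,"turn":0,"jaw":-1},{"tx":0,"ty":0,"tz":0,"turn":0,"jaw":-1}])

```text
t: 25.85
tcp_pos: [0.5774, -0.0269, 0.1313]
orientation: [2.996, -0.939, -0.002]
contact_force: [-2.6, -5.2, 2.0]
finger_gap: 0.0502
finger_force: 24.5
```

```bash
python3 f.py 0 2
```

```text
t 25.85 dir 0 psi -34.8 Ms 0.446 corr 0.139 F [-2.6 -5.2  2. ] z 0.1313
```

Request:
drive_tool(motion=[{"tx":0,"ty":0,"tz":0,"turn":-5,"jaw":-1},{"tx":0,"ty":0,"tz":0,"turn":-5,"jaw":-1},{"tx":0,"ty":0,"tz":0,"turn":-4,"jaw":-1},{"tx":0,"ty":0,"tz":0,"turn":-4,"jaw":-1}])

```text
t: 26.35
tcp_pos: [0.5768, -0.0266, 0.1313]
orientation: [3.107, -0.457, -0.004]
contact_force: [-4.8, -3.7, 2.1]
finger_gap: 0.0471
finger_force: 24.4
```

```bash
python3 f.py 1 2
```

```text
t 26.35 dir 1 psi -16.7 Ms 0.050 corr -0.178 F [-4.8 -3.7  2.1] z 0.1313
```

Request:
drive_tool(motion=[{"tx":0,"ty":0,"tz":0,"turn":-4,"jaw":-1},{"tx":0,"ty":0,"tz":0,"turn":-4,"jaw":-1},{"tx":0,"ty":0,"tz":0,"turn":-4,"jaw":-1}])

```text
t: 26.72
tcp_pos: [0.5777, -0.0267, 0.1309]
orientation: [3.138, -0.13, -0.001]
contact_force: [1.9, -1.9, -4.0]
finger_gap: 0.0454
finger_force: 25.0
```

```bash
python3 f.py 1 2
```

```text
t 26.73 dir 1 psi -4.8 Ms -0.041 corr -0.137 F [ 1.9 -1.9 -4. ] z 0.1309
```

Request:
drive_tool(motion=[{"tx":0,"ty":0,"tz":0,"turn":-4,"jaw":-1},{"tx":0,"ty":0,"tz":0,"turn":-4,"jaw":-1},{"tx":0,"ty":0,"tz":0,"turn":-4,"jaw":-1}])

```text
t: 27.1
tcp_pos: [0.5773, -0.0264, 0.1313]
orientation: [3.135, 0.198, -0.003]
contact_force: [-4.4, -1.0, 4.7]
finger_gap: 0.0473
finger_force: 25.9
```

```bash
python3 f.py 1 2
```

```text
t 27.10 dir 1 psi 7.2 Ms -0.112 corr -0.187 F [-4.4 -1.   4.7] z 0.1313
```

Request:
drive_tool(motion=[{"tx":0,"ty":0,"tz":0,"turn":4,"jaw":-1},{"tx":0,"ty":0,"tz":0,"turn":4,"jaw":-1},{"tx":0,"ty":0,"tz":0,"turn":4,"jaw":-1}])

```text
t: 27.48
tcp_pos: [0.5781, -0.0267, 0.1312]
orientation: [3.138, -0.135, 0.0]
contact_force: [3.2, -4.5, -7.1]
finger_gap: 0.0458
finger_force: 25.0
```

```bash
python3 f.py -1 2
```

```text
t 27.48 dir -1 psi -4.9 Ms 0.599 corr 0.360 F [ 3.2 -4.5 -7.1] z 0.1312
```

Request:
drive_tool(motion=[{"tx":0,"ty":0,"tz":0,"turn":4,"jaw":-1},{"tx":0,"ty":0,"tz":0,"turn":4,"jaw":-1},{"tx":0,"ty":0,"tz":0,"turn":4,"jaw":-1}])

```text
t: 27.85
tcp_pos: [0.5787, -0.0271, 0.1314]
orientation: [3.106, -0.462, 0.002]
contact_force: [-1.1, -6.8, 1.7]
finger_gap: 0.0465
finger_force: 25.5
```

```bash
python3 f.py -1 2
```

```text
t 27.85 dir -1 psi -16.9 Ms 0.700 corr 0.315 F [-1.1 -6.8  1.7] z 0.1314
```

Request:
drive_tool(motion=[{"tx":0,"ty":0,"tz":0,"turn":-10,"jaw":-1},{"tx":0,"ty":0,"tz":0,"turn":-10,"jaw":-1},{"tx":0,"ty":0,"tz":0,"turn":-10,"jaw":-1},{"tx":0,"ty":0,"tz":0,"turn":-10,"jaw":-1},{"tx":0,"ty":0,"tz":0,"turn":0,"jaw":-1},{"tx":0,"ty":0,"tz":0,"turn":0,"jaw":0.5},{"tx":0,"ty":0,"tz":0,"turn":0,"jaw":0.5},{"tx":0,"ty":0,"tz":0,"turn":10,"jaw":0.5},{"tx":0,"ty":0,"tz":0,"turn":10,"jaw":0.5},{"tx":0,"ty":0,"tz":0,"turn":10,"jaw":0.5},{"tx":0,"ty":0,"tz":0,"turn":10,"jaw":0.5},{"tx":0,"ty":0,"tz":0,"turn":10,"jaw":0.5}])

```text
t: 29.35
tcp_pos: [0.578, -0.0261, 0.1313]
orientation: [3.053, -0.742, -0.001]
contact_force: [-0.1, 0.3, 0.1]
finger_gap: 0.0658
finger_force: 0.0
```

Request:
drive_tool(motion=[{"tx":0,"ty":0,"tz":0,"turn":8,"jaw":0.5},{"tx":0,"ty":0,"tz":0,"turn":0,"jaw":0.5},{"tx":0,"ty":0,"tz":0,"turn":0,"jaw":-1},{"tx":0,"ty":0,"tz":0,"turn":0,"jaw":-1},{"tx":0,"ty":0,"tz":0,"turn":0,"jaw":-1}])

```text
t: 29.98
tcp_pos: [0.5774, -0.0269, 0.1313]
orientation: [2.996, -0.939, -0.002]
contact_force: [-3.0, -5.3, 1.3]
finger_gap: 0.0499
finger_force: 24.6
```

```bash
python3 f.py 0 3
```

```text
t 29.98 dir 0 psi -34.8 Ms 0.417 corr 0.105 F [-3.  -5.3  1.3] z 0.1313
```

Request:
drive_tool(motion=[{"tx":0,"ty":0,"tz":0,"turn":-5,"jaw":-1},{"tx":0,"ty":0,"tz":0,"turn":-5,"jaw":-1},{"tx":0,"ty":0,"tz":0,"turn":-4,"jaw":-1},{"tx":0,"ty":0,"tz":0,"turn":-4,"jaw":-1}])

```text
t: 30.48
tcp_pos: [0.577, -0.0267, 0.1314]
orientation: [3.107, -0.457, -0.003]
contact_force: [-6.3, -3.3, 4.8]
finger_gap: 0.047
finger_force: 24.5
```

```bash
python3 f.py 1 3
```

```text
t 30.48 dir 1 psi -16.7 Ms 0.125 corr -0.091 F [-6.3 -3.3  4.8] z 0.1314
```

Request:
drive_tool(motion=[{"tx":0,"ty":0,"tz":0,"turn":-4,"jaw":-1},{"tx":0,"ty":0,"tz":0,"turn":-4,"jaw":-1},{"tx":0,"ty":0,"tz":0,"turn":-4,"jaw":-1}])

```text
t: 30.85
tcp_pos: [0.5778, -0.0267, 0.131]
orientation: [3.138, -0.13, -0.001]
contact_force: [1.9, -1.3, -3.9]
finger_gap: 0.0456
finger_force: 25.0
```

```bash
python3 f.py 1 3
```

```text
t 30.85 dir 1 psi -4.8 Ms 0.050 corr -0.016 F [ 1.9 -1.3 -3.9] z 0.1310
```

Request:
drive_tool(motion=[{"tx":0,"ty":0,"tz":0,"turn":-4,"jaw":-1},{"tx":0,"ty":0,"tz":0,"turn":-4,"jaw":-1},{"tx":0,"ty":0,"tz":0,"turn":-4,"jaw":-1}])

```text
t: 31.22
tcp_pos: [0.5775, -0.0264, 0.1314]
orientation: [3.135, 0.198, -0.002]
contact_force: [-4.6, -0.1, 4.0]
finger_gap: 0.047
finger_force: 25.9
```

```bash
python3 f.py 1 3
```

```text
t 31.23 dir 1 psi 7.2 Ms -0.046 corr -0.074 F [-4.6 -0.1  4. ] z 0.1314
```

Request:
drive_tool(motion=[{"tx":0,"ty":0,"tz":0,"turn":4,"jaw":-1},{"tx":0,"ty":0,"tz":0,"turn":4,"jaw":-1},{"tx":0,"ty":0,"tz":0,"turn":4,"jaw":-1}])

```text
t: 31.6
tcp_pos: [0.5778, -0.0266, 0.1314]
orientation: [3.137, -0.135, -0.001]
contact_force: [1.1, -3.6, -1.1]
finger_gap: 0.0458
finger_force: 25.0
```

```bash
python3 f.py -1 3
```

```text
t 31.60 dir -1 psi -4.9 Ms 0.658 corr 0.462 F [ 1.1 -3.6 -1.1] z 0.1314
```

Request:
drive_tool(motion=[{"tx":0,"ty":0,"tz":0,"turn":4,"jaw":-1},{"tx":0,"ty":0,"tz":0,"turn":4,"jaw":-1},{"tx":0,"ty":0,"tz":0,"turn":4,"jaw":-1}])

```text
t: 31.98
tcp_pos: [0.579, -0.0272, 0.1315]
orientation: [3.106, -0.461, 0.003]
contact_force: [1.2, -7.4, -0.7]
finger_gap: 0.0467
finger_force: 25.5
```

```bash
python3 f.py -1 3
```

```text
t 31.98 dir -1 psi -16.9 Ms 0.933 corr 0.526 F [ 1.2 -7.4 -0.7] z 0.1315
```

Request:
drive_tool(motion=[{"tx":0,"ty":0,"tz":0,"turn":-10,"jaw":-1},{"tx":0,"ty":0,"tz":0,"turn":-10,"jaw":-1},{"tx":0,"ty":0,"tz":0,"turn":-10,"jaw":-1},{"tx":0,"ty":0,"tz":0,"turn":-10,"jaw":-1},{"tx":0,"ty":0,"tz":0,"turn":0,"jaw":-1},{"tx":0,"ty":0,"tz":0,"turn":0,"jaw":0.5},{"tx":0,"ty":0,"tz":0,"turn":0,"jaw":0.5},{"tx":0,"ty":0,"tz":0,"turn":10,"jaw":0.5},{"tx":0,"ty":0,"tz":0,"turn":10,"jaw":0.5},{"tx":0,"ty":0,"tz":0,"turn":10,"jaw":0.5},{"tx":0,"ty":0,"tz":0,"turn":10,"jaw":0.5},{"tx":0,"ty":0,"tz":0,"turn":10,"jaw":0.5}])

```text
t: 33.48
tcp_pos: [0.5779, -0.0262, 0.1312]
orientation: [3.052, -0.743, -0.001]
contact_force: [0.2, -0.4, 0.5]
finger_gap: 0.0658
finger_force: 0.0
```

Request:
drive_tool(motion=[{"tx":0,"ty":0,"tz":0,"turn":8,"jaw":0.5},{"tx":0,"ty":0,"tz":0,"turn":0,"jaw":0.5},{"tx":0,"ty":0,"tz":0,"turn":0,"jaw":-1},{"tx":0,"ty":0,"tz":0,"turn":0,"jaw":-1},{"tx":0,"ty":0,"tz":0,"turn":0,"jaw":-1}])

```text
t: 34.1
tcp_pos: [0.5774, -0.027, 0.1313]
orientation: [2.996, -0.939, -0.002]
contact_force: [-3.4, -4.7, 0.6]
finger_gap: 0.0501
finger_force: 24.6
```

```bash
python3 f.py 0 4
```

```text
t 34.10 dir 0 psi -34.8 Ms 0.422 corr 0.146 F [-3.4 -4.7  0.6] z 0.1313
```

Request:
drive_tool(motion=[{"tx":0,"ty":0,"tz":0,"turn":-5,"jaw":-1},{"tx":0,"ty":0,"tz":0,"turn":-5,"jaw":-1},{"tx":0,"ty":0,"tz":0,"turn":-4,"jaw":-1},{"tx":0,"ty":0,"tz":0,"turn":-4,"jaw":-1}])

```text
t: 34.6
tcp_pos: [0.577, -0.0267, 0.1314]
orientation: [3.107, -0.457, -0.003]
contact_force: [-3.3, -4.5, 2.3]
finger_gap: 0.0472
finger_force: 24.4
```

```bash
python3 f.py 1 4
```

```text
t 34.60 dir 1 psi -16.7 Ms 0.083 corr -0.186 F [-3.3 -4.5  2.3] z 0.1314
```

Request:
drive_tool(motion=[{"tx":0,"ty":0,"tz":0,"turn":-4,"jaw":-1},{"tx":0,"ty":0,"tz":0,"turn":-4,"jaw":-1},{"tx":0,"ty":0,"tz":0,"turn":-4,"jaw":-1}])

```text
t: 34.98
tcp_pos: [0.5779, -0.0267, 0.131]
orientation: [3.138, -0.13, -0.001]
contact_force: [1.4, -2.3, -4.4]
finger_gap: 0.0459
finger_force: 25.0
```

```bash
python3 f.py 1 4
```

```text
t 34.98 dir 1 psi -4.8 Ms -0.025 corr -0.150 F [ 1.4 -2.3 -4.4] z 0.1310
```

Request:
drive_tool(motion=[{"tx":0,"ty":0,"tz":0,"turn":-4,"jaw":-1},{"tx":0,"ty":0,"tz":0,"turn":-4,"jaw":-1},{"tx":0,"ty":0,"tz":0,"turn":-4,"jaw":-1}])

```text
t: 35.35
tcp_pos: [0.5775, -0.0264, 0.1314]
orientation: [3.135, 0.198, -0.002]
contact_force: [-3.0, 1.1, 1.7]
finger_gap: 0.0475
finger_force: 25.9
```

```bash
python3 f.py 1 4
```

```text
t 35.35 dir 1 psi 7.2 Ms -0.109 corr -0.059 F [-3.   1.1  1.7] z 0.1314
```

Request:
drive_tool(motion=[{"tx":0,"ty":0,"tz":0,"turn":4,"jaw":-1},{"tx":0,"ty":0,"tz":0,"turn":4,"jaw":-1},{"tx":0,"ty":0,"tz":0,"turn":4,"jaw":-1}])

```text
t: 35.72
tcp_pos: [0.5778, -0.0266, 0.1314]
orientation: [3.137, -0.135, -0.001]
contact_force: [-1.2, -3.8, 0.6]
finger_gap: 0.0455
finger_force: 25.0
```

```bash
python3 f.py -1 4
```

```text
t 35.73 dir -1 psi -4.9 Ms 0.650 corr 0.430 F [-1.2 -3.8  0.6] z 0.1314
```

Request:
drive_tool(motion=[{"tx":0,"ty":0,"tz":0,"turn":4,"jaw":-1},{"tx":0,"ty":0,"tz":0,"turn":4,"jaw":-1},{"tx":0,"ty":0,"tz":0,"turn":4,"jaw":-1}])

```text
t: 36.1
tcp_pos: [0.5792, -0.0273, 0.1315]
orientation: [3.106, -0.461, 0.004]
contact_force: [2.7, -9.0, -0.7]
finger_gap: 0.0468
finger_force: 25.5
```

```bash
python3 f.py -1 4
```

```text
t 36.10 dir -1 psi -16.9 Ms 0.938 corr 0.445 F [ 2.7 -9.  -0.7] z 0.1315
```

Request:
drive_tool(motion=[{"tx":0,"ty":0,"tz":0,"turn":-10,"jaw":-1},{"tx":0,"ty":0,"tz":0,"turn":-10,"jaw":-1},{"tx":0,"ty":0,"tz":0,"turn":-10,"jaw":-1},{"tx":0,"ty":0,"tz":0,"turn":-10,"jaw":-1},{"tx":0,"ty":0,"tz":0,"turn":0,"jaw":-1},{"tx":0,"ty":0,"tz":0,"turn":0,"jaw":0.5},{"tx":0,"ty":0,"tz":0,"turn":0,"jaw":0.5},{"tx":0,"ty":0,"tz":0,"turn":10,"jaw":0.5},{"tx":0,"ty":0,"tz":0,"turn":10,"jaw":0.5},{"tx":0,"ty":0,"tz":0,"turn":10,"jaw":0.5},{"tx":0,"ty":0,"tz":0,"turn":10,"jaw":0.5},{"tx":0,"ty":0,"tz":0,"turn":10,"jaw":0.5}])

```text
t: 37.6
tcp_pos: [0.5779, -0.0262, 0.1312]
orientation: [3.052, -0.743, -0.001]
contact_force: [-0.3, -0.3, -0.4]
finger_gap: 0.0658
finger_force: 0.0
```

Request:
drive_tool(motion=[{"tx":0,"ty":0,"tz":0,"turn":8,"jaw":0.5},{"tx":0,"ty":0,"tz":0,"turn":0,"jaw":0.5},{"tx":0,"ty":0,"tz":0,"turn":0,"jaw":-1},{"tx":0,"ty":0,"tz":0,"turn":0,"jaw":-1},{"tx":0,"ty":0,"tz":0,"turn":0,"jaw":-1}])

```text
t: 38.22
tcp_pos: [0.5774, -0.0269, 0.1313]
orientation: [2.996, -0.939, -0.002]
contact_force: [-3.0, -4.8, 1.0]
finger_gap: 0.05
finger_force: 24.6
```

```bash
python3 f.py 0 5
```

```text
t 38.23 dir 0 psi -34.8 Ms 0.455 corr 0.171 F [-3.  -4.8  1. ] z 0.1313
```

Request:
drive_tool(motion=[{"tx":0,"ty":0,"tz":0,"turn":-5,"jaw":-1},{"tx":0,"ty":0,"tz":0,"turn":-5,"jaw":-1},{"tx":0,"ty":0,"tz":0,"turn":-4,"jaw":-1},{"tx":0,"ty":0,"tz":0,"turn":-4,"jaw":-1}])

```text
t: 38.72
tcp_pos: [0.577, -0.0267, 0.1313]
orientation: [3.107, -0.457, -0.003]
contact_force: [-6.3, -2.8, 5.1]
finger_gap: 0.0466
finger_force: 24.5
```

```bash
python3 f.py 1 5
```

```text
t 38.73 dir 1 psi -16.7 Ms 0.097 corr -0.088 F [-6.3 -2.8  5.1] z 0.1313
```

Request:
drive_tool(motion=[{"tx":0,"ty":0,"tz":0,"turn":-4,"jaw":-1},{"tx":0,"ty":0,"tz":0,"turn":-4,"jaw":-1},{"tx":0,"ty":0,"tz":0,"turn":-4,"jaw":-1}])

```text
t: 39.1
tcp_pos: [0.5778, -0.0267, 0.131]
orientation: [3.138, -0.13, -0.001]
contact_force: [-0.3, -1.5, -3.2]
finger_gap: 0.0458
finger_force: 25.0
```

```bash
python3 f.py 1 5
```

```text
t 39.10 dir 1 psi -4.8 Ms 0.030 corr -0.055 F [-0.3 -1.5 -3.2] z 0.1310
```

Request:
drive_tool(motion=[{"tx":0,"ty":0,"tz":0,"turn":-4,"jaw":-1},{"tx":0,"ty":0,"tz":0,"turn":-4,"jaw":-1},{"tx":0,"ty":0,"tz":0,"turn":-4,"jaw":-1}])

```text
t: 39.48
tcp_pos: [0.5775, -0.0264, 0.1313]
orientation: [3.135, 0.198, -0.002]
contact_force: [1.3, 0.5, -2.6]
finger_gap: 0.0473
finger_force: 25.5
```

```bash
python3 f.py 1 5
```

```text
t 39.48 dir 1 psi 7.2 Ms -0.164 corr -0.128 F [ 1.3  0.5 -2.6] z 0.1313
```

Request:
drive_tool(motion=[{"tx":0,"ty":0,"tz":0,"turn":4,"jaw":-1},{"tx":0,"ty":0,"tz":0,"turn":4,"jaw":-1},{"tx":0,"ty":0,"tz":0,"turn":4,"jaw":-1}])

```text
t: 39.85
tcp_pos: [0.5777, -0.0266, 0.1313]
orientation: [3.138, -0.135, -0.001]
contact_force: [-1.3, -3.4, -1.3]
finger_gap: 0.0453
finger_force: 25.0
```

```bash
python3 f.py -1 5
```

```text
t 39.85 dir -1 psi -4.9 Ms 0.601 corr 0.406 F [-1.3 -3.4 -1.3] z 0.1313
```

Request:
drive_tool(motion=[{"tx":0,"ty":0,"tz":0,"turn":4,"jaw":-1},{"tx":0,"ty":0,"tz":0,"turn":4,"jaw":-1},{"tx":0,"ty":0,"tz":0,"turn":4,"jaw":-1}])

```text
t: 40.22
tcp_pos: [0.5787, -0.0272, 0.1314]
orientation: [3.106, -0.461, 0.002]
contact_force: [2.0, -7.9, -1.3]
finger_gap: 0.0471
finger_force: 25.6
```

```bash
python3 f.py -1 5; cat > fit.py <<'E'
import numpy as np
from scipy.optimize import least_squares
L=np.loadtxt("log.txt");s0=np.array([-.3737,.0314,.927])
f=lambda p:np.degrees(np.arctan2(.927*np.sin(np.radians(p+4.8)),np.cos(np.radians(p+4.8))))
rel={0:25.2,1:23.1,2:23.1,3:23.1,4:23.1,5:23.1};off={0:0.};grip=-34.8
for c in range(1,8): off[c]=off[c-1]+f(rel.get(c-1,23.1))-f(grip)
L=L[L[:,0]!=0];th=np.radians([f(r[3])+off[int(r[1])] for r in L]);M=L[:,5:8]@s0;F=L[:,8:11];d=L[:,0];p=np.radians(L[:,3]+4.8)
def res(x,w=1):
    return x[0]-d*x[1]-x[2]*np.sin(th)-x[3]*np.cos(th)-x[4]*(.3737*F[:,1]+.0314*F[:,0])-x[5]*np.sin(p)-M
for lo in (None,):
    r=least_squares(res,[0,.22,0,.1,.15,0],loss="soft_l1",f_scale=.05)
    cov=np.linalg.inv(r.jac.T@r.jac)*np.mean(r.fun**2) if hasattr(r,"fun") else 0
    x=r.x;K=np.hypot(x[2],x[3]);low=np.degrees(np.arctan2(-x[3],x[2]))
    print("b D a c h mis",x.round(3),"K",K.round(3),"theta_low",low.round(1),"rms",np.std(r.fun).round(3),"sd",np.sqrt(np.diag(cov)).round(3))
for i in range(len(L)): print(int(L[i,1]),int(d[i]),round(L[i,3],1),round(float(np.degrees(th[i])),1),round(float(res(x)[i]),3),end=" | ")
print("off",{k:round(float(v),1) for k,v in off.items()})
E
python3 fit.py
```

```text
t 40.23 dir -1 psi -16.9 Ms 0.786 corr 0.352 F [ 2.  -7.9 -1.3] z 0.1314
b D a c h mis [0.111 0.276 0.033 0.136 0.12  0.14 ] K 0.139 theta_low -76.5 rms 0.062 sd [0.042 0.024 0.021 0.022 0.037 0.194]
0 1 7.2 11.2 0.055 | 0 1 19.2 22.4 0.024 | 0 -1 7.1 11.0 0.075 | 0 -1 -4.9 -0.1 -0.02 | 0 -1 -16.9 -11.2 -0.119 | 0 -1 -28.9 -22.5 0.001 | 0 -1 -40.9 -34.1 -0.046 | 0 1 -28.7 -22.4 0.081 | 0 1 -16.7 -11.1 0.046 | 0 1 -4.8 0.0 0.017 | 1 1 -16.7 45.2 -0.004 | 1 1 -4.7 56.4 -0.06 | 1 1 7.2 67.5 -0.195 | 1 -1 -4.9 56.2 -0.005 | 1 -1 -16.9 45.1 0.071 | 2 1 -16.7 99.5 -0.013 | 2 1 -4.8 110.7 -0.03 | 2 1 7.2 121.8 0.022 | 2 -1 -4.9 110.5 -0.002 | 2 -1 -16.9 99.4 0.016 | 3 1 -16.7 153.8 0.019 | 3 1 -4.8 165.0 -0.04 | 3 1 7.2 176.1 0.007 | 3 -1 -4.9 164.8 0.01 | 3 -1 -16.9 153.7 -0.083 | 4 1 -16.7 208.1 0.131 | 4 1 -4.8 219.3 0.085 | 4 1 7.2 230.4 -0.014 | 4 -1 -4.9 219.1 0.041 | 4 -1 -16.9 208.0 0.01 | 5 1 -16.7 262.4 -0.034 | 5 1 -4.8 273.5 -0.103 | 5 1 7.2 284.7 -0.063 | 5 -1 -4.9 273.4 -0.032 | 5 -1 -16.9 262.3 0.03 | off {0: 0.0, 1: 56.3, 2: 110.6, 3: 164.9, 4: 219.2, 5: 273.5, 6: 327.8, 7: 382.1}
```

```bash
cat > dots.py <<'E'
from h import *
s=np.array([-.3737,.0314,.927]);ux=np.array([np.cos(np.radians(-4.8))*.927,-np.sin(np.radians(4.8))*.927,.375]);uy=np.cross(s,ux)
C=np.array([.5957,-.029,.0984])+.015*s
def phase(im,cam,lo=0,hi=360,r=.056):
    a=np.radians(np.arange(lo,hi,1.));sat=cv2.cvtColor(im,cv2.COLOR_RGB2HSV)[:,:,1].astype(np.float32);best=[]
    for rr in (.052,.054,.056,.058):
        p=np.array([proj(cam,C+rr*(np.cos(t)*ux+np.sin(t)*uy)) for t in a],np.float32)
        v=cv2.remap(sat,p[:,:1],p[:,1:],cv2.INTER_LINEAR)[:,0];v=v-cv2.blur(v[:,None],(1,31))[:,0]
        z=np.mean(-v*np.exp(12j*a));best.append((abs(z),np.degrees(np.angle(z))/12%30,rr))
    return [tuple(np.round(b,1 if i==1 else 3)) for i,b in enumerate(best)][:4],max(best)
E
python3 - <<'E'
from dots import *
now=save('side','s8.png');nt=save('top','t8.png')
for n,cam in (('s0','side'),('s5','side'),('s7','side'),('s8','side'),('t0','top')):
    im=cv2.imread(f'pics/{n}.png')[:,:,::-1].copy()
    for lo,hi in ((0,360),(150,270),(210,330),(270,390)): print(n,lo,hi,np.round(phase(im,cam,lo,hi)[1],2).tolist())
c=np.hstack([cv2.resize(now[195:275,295:375],(400,400),interpolation=2),cv2.resize(nt[145:215,320:390],(400,400),interpolation=2)])
cv2.imwrite('pics/c8.png',c[:,:,::-1])
E
```

```text
s0 0 360 [23.28, 8.19, 0.06]
s0 150 270 [24.04, 8.82, 0.06]
s0 210 330 [26.66, 8.26, 0.06]
s0 270 390 [25.69, 8.18, 0.06]Traceback (most recent call last):
  File "<stdin>", line 5, in <module>
  File "dots.py", line 7, in phase
    p=np.array([proj(cam,C+rr*(np.cos(t)*ux+np.sin(t)*uy)) for t in a],np.float32)
                ~~~~^^^^^^^^^^^^^^^^^^^^^^^^^^^^^^^^^^^^^^
  File "h.py", line 11, in proj
    P=camera_params(cam);T=np.linalg.inv(np.array(P["world_from_camera"]));c=T[:3,:3]@np.array(p)+T[:3,3]
ValueError: time passes only in moves, steps and waits
```

```bash
sed -i 's/^def ray/import functools\ncamera_params=functools.cache(camera_params)\ndef ray/' h.py
python3 - <<'E'
from dots import *
import os
for n,cam in (('s0','side'),('s5','side'),('s7','side'),('s8','side'),('t8','top')):
    im=cv2.imread(f'pics/{n}.png')[:,:,::-1].copy()
    print(n,[np.round(phase(im,cam,lo,hi)[1],1).tolist()[:2] for lo,hi in ((0,360),(150,270),(180,300),(210,330),(270,390))])
E
```

```text
s0 [[23.3, 8.2], [24.0, 8.8], [24.8, 8.4], [26.7, 8.3], [25.7, 8.2]]
s5 [[22.9, 8.1], [23.3, 8.7], [24.0, 8.4], [26.2, 8.3], [25.3, 8.2]]
s7 [[22.5, 7.6], [23.4, 8.7], [24.4, 8.3], [26.0, 8.2], [25.1, 8.2]]
s8 [[24.3, 20.5], [22.8, 20.7], [23.9, 20.5], [25.9, 20.0], [25.5, 20.0]]
t8 [[7.6, 20.1], [15.4, 20.5], [11.6, 20.0], [5.8, 16.9], [0.7, 0.2]]
```

Request:
drive_tool(motion=[{"tx":0,"ty":0,"tz":0,"turn":-8,"jaw":-1},{"tx":0,"ty":0,"tz":0,"turn":-8,"jaw":-1},{"tx":0,"ty":0,"tz":0,"turn":-8,"jaw":-1}])

```text
t: 40.7
tcp_pos: [0.5785, -0.0263, 0.1316]
orientation: [3.135, 0.201, 0.001]
contact_force: [-1.1, 1.5, 2.5]
finger_gap: 0.0471
finger_force: 25.8
```

```bash
cat > d.py <<'E'
from dots import *
b=camera('side');s=read_state();m=R.from_rotvec(s["orientation"]).as_matrix()
print("t",s["t"],"psi",np.degrees(np.arctan2(m[1,0],m[0,0])).round(2),"dots",[float(phase(b,'side',lo,hi)[1][1].round(2)) for lo,hi in ((150,270),(180,300),(210,330))])
E
python3 d.py
```

```text
t 40.75 psi 7.67 dots [4.67, 4.28, 4.03]
```

Request:
drive_tool(motion=[{"tx":0,"ty":0,"tz":0,"turn":-8,"jaw":-1},{"tx":0,"ty":0,"tz":0,"turn":-8,"jaw":-1}])

```text
t: 41.0
tcp_pos: [0.5781, -0.026, 0.1318]
orientation: [3.077, 0.632, 0.0]
contact_force: [-5.7, 2.2, 9.0]
finger_gap: 0.05
finger_force: 27.2
```

```bash
python3 d.py
```

```text
t 41.05 psi 23.59 dots [13.93, 13.58, 13.04]
```

Request:
drive_tool(motion=[{"tx":0,"ty":0,"tz":0,"turn":0,"jaw":0.5},{"tx":0,"ty":0,"tz":0,"turn":0,"jaw":0.5},{"tx":0,"ty":0,"tz":0,"turn":10,"jaw":0.5},{"tx":0,"ty":0,"tz":0,"turn":10,"jaw":0.5},{"tx":0,"ty":0,"tz":0,"turn":10,"jaw":0.5},{"tx":0,"ty":0,"tz":0,"turn":10,"jaw":0.5},{"tx":0,"ty":0,"tz":0,"turn":10,"jaw":0.5},{"tx":0,"ty":0,"tz":0,"turn":8,"jaw":0.5}])

```text
t: 42.05
tcp_pos: [0.5781, -0.026, 0.1313]
orientation: [-2.994, 0.952, 0.0]
contact_force: [1.1, 0.7, -0.3]
finger_gap: 0.066
finger_force: 0.0
```

```bash
python3 d.py
```

```text
t 42.1 psi -35.56 dots [14.27, 13.98, 13.49]
```

Request:
drive_tool(motion=[{"tx":0,"ty":0,"tz":0,"turn":0,"jaw":-1},{"tx":0,"ty":0,"tz":0,"turn":0,"jaw":-1},{"tx":0,"ty":0,"tz":0,"turn":0,"jaw":-1}])

```text
t: 42.48
tcp_pos: [0.5774, -0.0269, 0.1313]
orientation: [2.996, -0.938, -0.002]
contact_force: [-2.2, -6.4, 0.5]
finger_gap: 0.0503
finger_force: 24.6
```

```bash
python3 d.py
```

```text
t 42.525 psi -34.78 dots [14.16, 13.75, 13.32]
```

Request:
drive_tool(motion=[{"tx":0,"ty":0,"tz":0,"turn":-5,"jaw":-1},{"tx":0,"ty":0,"tz":0,"turn":-5,"jaw":-1},{"tx":0,"ty":0,"tz":0,"turn":-4,"jaw":-1},{"tx":0,"ty":0,"tz":0,"turn":-4,"jaw":-1}])

```text
t: 43.02
tcp_pos: [0.5768, -0.0267, 0.1312]
orientation: [3.107, -0.456, -0.004]
contact_force: [-6.3, -2.9, 4.4]
finger_gap: 0.0475
finger_force: 24.5
```

```bash
python3 f.py 1 6; python3 d.py
```

```text
t 43.02 dir 1 psi -16.7 Ms 0.030 corr -0.164 F [-6.3 -2.9  4.4] z 0.1312
t 43.075 psi -16.54 dots [24.27, 23.69, 23.37]
```

Request:
drive_tool(motion=[{"tx":0,"ty":0,"tz":0,"turn":-4,"jaw":-1},{"tx":0,"ty":0,"tz":0,"turn":-4,"jaw":-1},{"tx":0,"ty":0,"tz":0,"turn":-4,"jaw":-1}])

```text
t: 43.45
tcp_pos: [0.5776, -0.0266, 0.1309]
orientation: [3.138, -0.13, -0.002]
contact_force: [2.1, -1.6, -5.2]
finger_gap: 0.0456
finger_force: 25.0
```

```bash
python3 f.py 1 6; python3 d.py
```

```text
t 43.45 dir 1 psi -4.7 Ms -0.052 corr -0.132 F [ 2.1 -1.6 -5.2] z 0.1309
t 43.5 psi -4.57 dots [29.19, 28.91, 28.56]
```

Request:
drive_tool(motion=[{"tx":0,"ty":0,"tz":0,"turn":-4,"jaw":-1},{"tx":0,"ty":0,"tz":0,"turn":-4,"jaw":-1},{"tx":0,"ty":0,"tz":0,"turn":-4,"jaw":-1}])

```text
t: 43.88
tcp_pos: [0.5772, -0.0265, 0.1313]
orientation: [3.135, 0.196, -0.003]
contact_force: [0.1, -0.7, -5.0]
finger_gap: 0.0472
finger_force: 25.4
```

```bash
python3 f.py 1 6; python3 d.py
```

```text
t 43.88 dir 1 psi 7.2 Ms -0.226 corr -0.263 F [ 0.1 -0.7 -5. ] z 0.1313
t 43.925 psi 7.34 dots [4.79, 4.22, 4.15]
```

Request:
drive_tool(motion=[{"tx":0,"ty":0,"tz":0,"turn":4,"jaw":-1},{"tx":0,"ty":0,"tz":0,"turn":4,"jaw":-1},{"tx":0,"ty":0,"tz":0,"turn":4,"jaw":-1}])

```text
t: 44.3
tcp_pos: [0.5781, -0.0267, 0.131]
orientation: [3.138, -0.138, 0.0]
contact_force: [4.1, -6.5, -9.2]
finger_gap: 0.0458
finger_force: 25.0
```

```bash
python3 f.py -1 6; python3 d.py
```

```text
t 44.30 dir -1 psi -5.0 Ms 0.541 corr 0.196 F [ 4.1 -6.5 -9.2] z 0.1310
t 44.35 psi -5.23 dots [29.26, 28.73, 28.58]
```

Request:
drive_tool(motion=[{"tx":0,"ty":0,"tz":0,"turn":4,"jaw":-1},{"tx":0,"ty":0,"tz":0,"turn":4,"jaw":-1},{"tx":0,"ty":0,"tz":0,"turn":4,"jaw":-1}])

```text
t: 44.72
tcp_pos: [0.5785, -0.0271, 0.1312]
orientation: [3.106, -0.464, 0.001]
contact_force: [-3.4, -7.9, 1.0]
finger_gap: 0.0469
finger_force: 25.6
```

```bash
python3 f.py -1 6; python3 d.py
```

```text
t 44.73 dir -1 psi -17.0 Ms 0.698 corr 0.241 F [-3.4 -7.9  1. ] z 0.1312
t 44.775 psi -17.2 dots [23.17, 23.1, 22.6]
```

```bash
sed -e 's/^f=.*/f=lambda p:.46*(np.asarray(p)+5)/' -e 's/^rel=.*/off={c:33.5*c for c in range(8)};off[6]=200.5/' -e '/^for c in range/d' fit.py > fit2.py; python3 fit2.py
sed -e 's/33.5\*c/27.5*c/;s/200.5/170.5/' fit2.py > fit3.py; python3 fit3.py | head -1
```

```text
b D a c h mis [ 0.056  0.276 -0.147  0.097  0.107  0.243] K 0.176 theta_low -146.8 rms 0.064 sd [0.041 0.023 0.032 0.019 0.036 0.171]
0 1 7.2 5.6 0.05 | 0 1 19.2 11.1 0.025 | 0 -1 7.1 5.6 0.051 | 0 -1 -4.9 0.0 -0.047 | 0 -1 -16.9 -5.5 -0.17 | 0 -1 -28.9 -11.0 -0.077 | 0 -1 -40.9 -16.5 -0.127 | 0 1 -28.7 -10.9 0.042 | 0 1 -16.7 -5.4 0.007 | 0 1 -4.8 0.1 -0.001 | 1 1 -16.7 28.1 0.05 | 1 1 -4.7 33.6 -0.019 | 1 1 7.2 39.1 -0.169 | 1 -1 -4.9 33.5 0.023 | 1 -1 -16.9 28.0 0.102 | 2 1 -16.7 61.6 0.028 | 2 1 -4.8 67.1 -0.012 | 2 1 7.2 72.6 0.008 | 2 -1 -4.9 67.0 0.002 | 2 -1 -16.9 61.5 0.042 | 3 1 -16.7 95.1 0.016 | 3 1 -4.8 100.6 -0.06 | 3 1 7.2 106.1 -0.036 | 3 -1 -4.9 100.5 -0.023 | 3 -1 -16.9 95.0 -0.105 | 4 1 -16.7 128.6 0.115 | 4 1 -4.8 134.1 0.067 | 4 1 7.2 139.6 -0.027 | 4 -1 -4.9 134.0 0.013 | 4 -1 -16.9 128.5 -0.027 | 5 1 -16.7 162.1 0.003 | 5 1 -4.8 167.6 -0.063 | 5 1 7.2 173.1 -0.019 | 5 -1 -4.9 167.5 -0.003 | 5 -1 -16.9 162.0 0.044 | 6 1 -16.7 195.1 -0.006 | 6 1 -4.7 200.6 -0.072 | 6 1 7.2 206.1 0.004 | 6 -1 -5.0 200.5 0.077 | 6 -1 -17.0 195.0 0.067 | off {0: 0.0, 1: 33.5, 2: 67.0, 3: 100.5, 4: 134.0, 5: 167.5, 6: 200.5, 7: 234.5}
b D a c h mis [ 0.005  0.273 -0.209  0.048  0.112  0.236] K 0.214 theta_low -167.0 rms 0.065 sd [0.044 0.024 0.042 0.021 0.037 0.173]
```

Request:
drive_tool(motion=[{"tx":0,"ty":0,"tz":0,"turn":-10,"jaw":-1},{"tx":0,"ty":0,"tz":0,"turn":-10,"jaw":-1},{"tx":0,"ty":0,"tz":0,"turn":-10,"jaw":-1},{"tx":0,"ty":0,"tz":0,"turn":-10,"jaw":-1},{"tx":0,"ty":0,"tz":0,"turn":0,"jaw":0.5},{"tx":0,"ty":0,"tz":0,"turn":0,"jaw":0.5},{"tx":0,"ty":0,"tz":0,"turn":10,"jaw":0.5},{"tx":0,"ty":0,"tz":0,"turn":10,"jaw":0.5},{"tx":0,"ty":0,"tz":0,"turn":10,"jaw":0.5},{"tx":0,"ty":0,"tz":0,"turn":10,"jaw":0.5},{"tx":0,"ty":0,"tz":0,"turn":10,"jaw":0.5},{"tx":0,"ty":0,"tz":0,"turn":8,"jaw":0.5}])

```text
t: 46.28
tcp_pos: [0.5783, -0.0259, 0.1315]
orientation: [-2.993, 0.954, -0.0]
contact_force: [0.6, 0.2, -0.2]
finger_gap: 0.0658
finger_force: 0.0
```

Request:
drive_tool(motion=[{"tx":0,"ty":0,"tz":0,"turn":0,"jaw":-1},{"tx":0,"ty":0,"tz":0,"turn":0,"jaw":-1},{"tx":0,"ty":0,"tz":0,"turn":0,"jaw":-1},{"tx":0,"ty":0,"tz":0,"turn":-5,"jaw":-1},{"tx":0,"ty":0,"tz":0,"turn":-5,"jaw":-1},{"tx":0,"ty":0,"tz":0,"turn":-4,"jaw":-1},{"tx":0,"ty":0,"tz":0,"turn":-4,"jaw":-1}])

```text
t: 47.15
tcp_pos: [0.5765, -0.0266, 0.1312]
orientation: [3.107, -0.457, -0.005]
contact_force: [-7.3, -2.5, 5.3]
finger_gap: 0.047
finger_force: 24.5
```

```bash
python3 f.py 1 7
```

```text
t 47.15 dir 1 psi -16.7 Ms -0.098 corr -0.275 F [-7.3 -2.5  5.3] z 0.1312
```

Request:
drive_tool(motion=[{"tx":0,"ty":0,"tz":0,"turn":-4,"jaw":-1},{"tx":0,"ty":0,"tz":0,"turn":-4,"jaw":-1},{"tx":0,"ty":0,"tz":0,"turn":-4,"jaw":-1}])

```text
t: 47.52
tcp_pos: [0.5774, -0.0266, 0.1309]
orientation: [3.138, -0.13, -0.002]
contact_force: [1.9, -2.3, -6.0]
finger_gap: 0.0458
finger_force: 25.0
```

```bash
python3 f.py 1 7; python3 d.py
```

```text
t 47.52 dir 1 psi -4.7 Ms -0.177 corr -0.295 F [ 1.9 -2.3 -6. ] z 0.1309
t 47.575 psi -4.59 dots [27.49, 27.15, 27.09]
```

Request:
drive_tool(motion=[{"tx":0,"ty":0,"tz":0,"turn":-4,"jaw":-1},{"tx":0,"ty":0,"tz":0,"turn":-4,"jaw":-1},{"tx":0,"ty":0,"tz":0,"turn":-4,"jaw":-1}])

```text
t: 47.95
tcp_pos: [0.5772, -0.0265, 0.1312]
orientation: [3.135, 0.196, -0.003]
contact_force: [-5.2, -2.1, 3.5]
finger_gap: 0.0471
finger_force: 25.7
```

```bash
python3 f.py 1 7
```

```text
t 47.95 dir 1 psi 7.2 Ms -0.130 corr -0.270 F [-5.2 -2.1  3.5] z 0.1312
```

Request:
drive_tool(motion=[{"tx":0,"ty":0,"tz":0,"turn":4,"jaw":-1},{"tx":0,"ty":0,"tz":0,"turn":4,"jaw":-1},{"tx":0,"ty":0,"tz":0,"turn":4,"jaw":-1}])

```text
t: 48.32
tcp_pos: [0.5778, -0.0266, 0.131]
orientation: [3.138, -0.137, -0.001]
contact_force: [1.3, -5.2, -8.2]
finger_gap: 0.0458
finger_force: 25.0
```

```bash
python3 f.py -1 7
```

```text
t 48.33 dir -1 psi -5.0 Ms 0.474 corr 0.190 F [ 1.3 -5.2 -8.2] z 0.1310
```

Request:
drive_tool(motion=[{"tx":0,"ty":0,"tz":0,"turn":4,"jaw":-1},{"tx":0,"ty":0,"tz":0,"turn":4,"jaw":-1},{"tx":0,"ty":0,"tz":0,"turn":4,"jaw":-1}])

```text
t: 48.7
tcp_pos: [0.5781, -0.027, 0.1311]
orientation: [3.106, -0.463, 0.0]
contact_force: [3.1, -8.4, -6.9]
finger_gap: 0.0471
finger_force: 25.5
```

```bash
python3 f.py -1 7
```

```text
t 48.70 dir -1 psi -17.0 Ms 0.673 corr 0.214 F [ 3.1 -8.4 -6.9] z 0.1311
```

Request:
drive_tool(motion=[{"tx":0,"ty":0,"tz":0,"turn":-10,"jaw":-1},{"tx":0,"ty":0,"tz":0,"turn":-10,"jaw":-1},{"tx":0,"ty":0,"tz":0,"turn":-10,"jaw":-1},{"tx":0,"ty":0,"tz":0,"turn":-10,"jaw":-1},{"tx":0,"ty":0,"tz":0,"turn":0,"jaw":0.5},{"tx":0,"ty":0,"tz":0,"turn":0,"jaw":0.5},{"tx":0,"ty":0,"tz":0,"turn":10,"jaw":0.5},{"tx":0,"ty":0,"tz":0,"turn":10,"jaw":0.5},{"tx":0,"ty":0,"tz":0,"turn":10,"jaw":0.5},{"tx":0,"ty":0,"tz":0,"turn":10,"jaw":0.5},{"tx":0,"ty":0,"tz":0,"turn":10,"jaw":0.5},{"tx":0,"ty":0,"tz":0,"turn":8,"jaw":0.5}])

```text
t: 50.2
tcp_pos: [0.5783, -0.0259, 0.1315]
orientation: [-2.993, 0.954, -0.001]
contact_force: [0.5, -0.6, -0.1]
finger_gap: 0.0657
finger_force: 0.0
```

Request:
drive_tool(motion=[{"tx":0,"ty":0,"tz":0,"turn":0,"jaw":-1},{"tx":0,"ty":0,"tz":0,"turn":0,"jaw":-1},{"tx":0,"ty":0,"tz":0,"turn":0,"jaw":-1},{"tx":0,"ty":0,"tz":0,"turn":-5,"jaw":-1},{"tx":0,"ty":0,"tz":0,"turn":-5,"jaw":-1},{"tx":0,"ty":0,"tz":0,"turn":-4,"jaw":-1},{"tx":0,"ty":0,"tz":0,"turn":-4,"jaw":-1}])

```text
t: 51.08
tcp_pos: [0.5764, -0.0266, 0.1312]
orientation: [3.107, -0.457, -0.005]
contact_force: [0.1, -3.8, -1.4]
finger_gap: 0.0472
finger_force: 24.6
```

```bash
python3 f.py 1 8
```

```text
t 51.08 dir 1 psi -16.7 Ms 0.050 corr -0.163 F [ 0.1 -3.8 -1.4] z 0.1312
```

Request:
drive_tool(motion=[{"tx":0,"ty":0,"tz":0,"turn":-4,"jaw":-1},{"tx":0,"ty":0,"tz":0,"turn":-4,"jaw":-1},{"tx":0,"ty":0,"tz":0,"turn":-4,"jaw":-1}])

```text
t: 51.45
tcp_pos: [0.5772, -0.0266, 0.1308]
orientation: [3.138, -0.13, -0.003]
contact_force: [0.0, -2.4, -4.8]
finger_gap: 0.0458
finger_force: 25.0
```

```bash
python3 f.py 1 8; python3 d.py
```

```text
t 51.45 dir 1 psi -4.7 Ms -0.138 corr -0.271 F [ 0.  -2.4 -4.8] z 0.1308
t 51.5 psi -4.59 dots [21.35, 20.91, 20.65]
```

Request:
drive_tool(motion=[{"tx":0,"ty":0,"tz":0,"turn":-4,"jaw":-1},{"tx":0,"ty":0,"tz":0,"turn":-4,"jaw":-1},{"tx":0,"ty":0,"tz":0,"turn":-4,"jaw":-1}])

```text
t: 51.88
tcp_pos: [0.5771, -0.0265, 0.1311]
orientation: [3.135, 0.196, -0.004]
contact_force: [0.4, -1.7, -3.5]
finger_gap: 0.0473
finger_force: 25.5
```

```bash
python3 f.py 1 8
```

```text
t 51.88 dir 1 psi 7.2 Ms -0.180 corr -0.272 F [ 0.4 -1.7 -3.5] z 0.1311
```

Request:
drive_tool(motion=[{"tx":0,"ty":0,"tz":0,"turn":4,"jaw":-1},{"tx":0,"ty":0,"tz":0,"turn":4,"jaw":-1},{"tx":0,"ty":0,"tz":0,"turn":4,"jaw":-1}])

```text
t: 52.25
tcp_pos: [0.5777, -0.0266, 0.1309]
orientation: [3.138, -0.137, -0.001]
contact_force: [2.7, -4.9, -8.2]
finger_gap: 0.0456
finger_force: 25.0
```

```bash
python3 f.py -1 8
```

```text
t 52.25 dir -1 psi -5.0 Ms 0.446 corr 0.186 F [ 2.7 -4.9 -8.2] z 0.1309
```

Request:
drive_tool(motion=[{"tx":0,"ty":0,"tz":0,"turn":4,"jaw":-1},{"tx":0,"ty":0,"tz":0,"turn":4,"jaw":-1},{"tx":0,"ty":0,"tz":0,"turn":4,"jaw":-1}])

```text
t: 52.62
tcp_pos: [0.578, -0.027, 0.1311]
orientation: [3.106, -0.463, -0.0]
contact_force: [0.7, -9.1, -5.1]
finger_gap: 0.0468
finger_force: 25.6
```

```bash
python3 f.py -1 8; python3 d.py
```

```text
t 52.62 dir -1 psi -17.0 Ms 0.648 corr 0.140 F [ 0.7 -9.1 -5.1] z 0.1311
t 52.675 psi -17.16 dots [12.65, 12.35, 12.27]
```

```bash
cat > fit4.py <<'E'
import numpy as np
from scipy.optimize import least_squares
L=np.loadtxt("log.txt");s0=np.array([-.3737,.0314,.927]);L=L[L[:,0]!=0]
M=L[:,5:8]@s0;F=L[:,8:11]
# path: (psi, is_reading, dot phase or None, regrip)
P=[(-5,0,8.4,1),(5,0,None,0),(-5,0,None,0)]+[(p,1,None,0) for p in (7,19,7,-5,-17,-29,-41,-29,-17,-5)]+[(25,0,None,0)]
std=lambda end,ds=(None,)*6,extra=():[(-35,0,ds[0],1)]+[(p,1,d,0) for p,d in zip((-17,-5,7,-5,-17),ds[1:])]+list(extra)+([(23,0,end,0)] if end!="x" else [])
for c in range(1,5): P+=std(None)
P+=std(13.5,(None,)*5+(20.4,),[(7.5,0,4.2,0)])
P+=std(None,(13.7,23.7,28.9,4.3,28.8,23.0))+std(None,(None,None,27.2,None,None,None))+std("x",(None,None,20.9,None,None,12.4))
assert sum(p[1] for p in P)==len(L),(sum(p[1] for p in P),len(L))
wrap=lambda x:(x+15)%30-15
def model(x):
    b,D,K,low,h,mis,r0,r1,r2=x;th=0.;prev=None;tr=[];dr=[];ths=[];i=0
    for psi,rd,dot,rg in P:
        d=0
        if not rg:
            d=np.sign(psi-prev);n=4
            for k in range(n):
                mid=prev+(psi-prev)*(k+.5)/n
                rho=r0-r1*d*K/.14*np.sin(np.radians(th-low))+r2*np.sin(np.radians(mid+4.8))**2
                th+=rho*(psi-prev)/n
        prev=psi
        if rd:
            m=b-d*D-K*np.sin(np.radians(th-low))-h*(.3737*F[i,1]+.0314*F[i,0])-mis*np.sin(np.radians(psi+4.8))
            tr.append(m-M[i]);i+=1
        if dot is not None: dr.append(wrap(th+8.4-dot))
        ths.append(th)
    return np.array(tr),np.array(dr),ths
def res(x):
    t,d,_=model(x)
    return np.r_[t/.06,d/1.2,(x[2]-.145)/.015,(x[1]-.24)/.03,(x[4]-.15)/.05,x[5]/.15,x[0]/.06]
out=[]
for low in range(0,360,30):
  for r0 in (.4,.46,.5,.55,.6):
    for r1 in (0.03,.12):
      r=least_squares(res,[.03,.24,.14,low,.15,0,r0,r1,.2],loss="soft_l1",f_scale=1.5,x_scale=[.05,.05,.05,20,.05,.1,.05,.05,.2],max_nfev=60)
      out.append((r.cost,r.x,r.jac))
out.sort(key=lambda o:o[0]);seen=[]
for c,x,J in out:
    th=model(x)[2];g=round((x[3]-th[-1]+180)%360-180,1)
    if any(abs(g-s)<3 for s in seen): continue
    seen.append(g);print(round(c,1),"b D K low h mis r0 r1 r2",x.round(3),"sd low",np.sqrt(np.linalg.pinv(J.T@J)[3,3]).round(1),"theta now",round(th[-1],1),"TO GO",g,"dots",model(x)[1].round(1))
    if len(seen)>4: break
E
python3 fit4.py
```

```text
23.5 b D K low h mis r0 r1 r2 [2.90000e-02 2.44000e-01 1.48000e-01 2.04948e+02 1.50000e-01 4.50000e-02
 4.67000e-01 1.09000e-01 4.44000e-01] sd low 2.2 theta now 243.8 TO GO -38.8 dots [ 0.   0.4 -0.  -0.5 -0.7 -0.6  0.1  0.4  0.2  0.5  0.4 -0.  -0.2]
30.2 b D K low h mis r0 r1 r2 [4.50000e-02 2.40000e-01 1.39000e-01 2.09758e+02 1.58000e-01 1.90000e-02
 4.39000e-01 1.46000e-01 2.08000e+00] sd low 2.8 theta now 272.4 TO GO -62.6 dots [ 0.  -0.9 -2.4 -0.8 -1.   1.6  1.4  0.9  0.1 -0.3  1.2  0.5 -1.6]
33.0 b D K low h mis r0 r1 r2 [ 1.40000e-02  2.50000e-01  1.52000e-01  2.00755e+02  1.40000e-01
  8.40000e-02  4.93000e-01  6.90000e-02 -8.24000e-01] sd low 2.6 theta now 215.1 TO GO -14.3 dots [ 0.   3.1  2.7  0.4  0.2 -2.1 -1.  -0.2 -0.   0.5 -1.4 -0.6  1.1]
42.1 b D K low h mis r0 r1 r2 [ 2.80000e-02  2.52000e-01  1.37000e-01  2.27068e+02  1.42000e-01
  6.40000e-02  5.82000e-01 -1.09000e-01  9.34000e-01] sd low 5.4 theta now 274.4 TO GO -47.4 dots [ 0.   0.1 -1.4 -1.2 -1.4  0.2  1.5  2.8  0.7 -1.3  7.9 -4.   0.4]
45.1 b D K low h mis r0 r1 r2 [6.00000e-02 2.39000e-01 1.32000e-01 2.15442e+02 1.61000e-01 1.10000e-02
 3.43000e-01 2.08000e-01 4.96200e+00] sd low 3.1 theta now 301.7 TO GO -86.3 dots [ 0.  -1.  -5.4 -1.1 -1.3  5.   3.1  0.9 -0.3 -1.1  1.8  1.2 -2.3]
```

Request:
drive_tool(motion=[{"tx":0,"ty":0,"tz":0,"turn":8,"jaw":-1},{"tx":0,"ty":0,"tz":0,"turn":8,"jaw":-1},{"tx":0,"ty":0,"tz":0,"turn":6,"jaw":-1},{"tx":0,"ty":0,"tz":0,"turn":0,"jaw":0.5},{"tx":0,"ty":0,"tz":0,"turn":0,"jaw":0.5},{"tx":0,"ty":0,"tz":0,"turn":-10,"jaw":0.5},{"tx":0,"ty":0,"tz":0,"turn":-10,"jaw":0.5},{"tx":0,"ty":0,"tz":0,"turn":-10,"jaw":0.5},{"tx":0,"ty":0,"tz":0,"turn":-10,"jaw":0.5},{"tx":0,"ty":0,"tz":0,"turn":-10,"jaw":0.5},{"tx":0,"ty":0,"tz":0,"turn":-10,"jaw":0.5},{"tx":0,"ty":0,"tz":0,"turn":-8,"jaw":0.5}])

```text
t: 54.18
tcp_pos: [0.5783, -0.0257, 0.1315]
orientation: [-3.039, -0.798, -0.001]
contact_force: [0.4, 0.8, 0.3]
finger_gap: 0.0657
finger_force: 0.0
```

```bash
python3 d.py
```

```text
t 54.225 psi 29.71 dots [29.46, 29.25, 28.85]
```

Request:
drive_tool(motion=[{"tx":0,"ty":0,"tz":0,"turn":0,"jaw":-1},{"tx":0,"ty":0,"tz":0,"turn":0,"jaw":-1},{"tx":0,"ty":0,"tz":0,"turn":0,"jaw":-1},{"tx":0,"ty":0,"tz":0,"turn":8,"jaw":-1},{"tx":0,"ty":0,"tz":0,"turn":8,"jaw":-1},{"tx":0,"ty":0,"tz":0,"turn":8,"jaw":-1},{"tx":0,"ty":0,"tz":0,"turn":0,"jaw":-1}])

```text
t: 55.1
tcp_pos: [0.5779, -0.0264, 0.1315]
orientation: [3.138, 0.139, -0.001]
contact_force: [-1.2, -1.3, 1.5]
finger_gap: 0.0467
finger_force: 25.1
```

```bash
python3 d.py; python3 f.py 0 9
```

```text
t 55.15 psi 5.17 dots [16.19, 15.62, 15.39]
t 55.15 dir 0 psi 5.2 Ms -0.138 corr -0.227 F [-2.9 -1.3  1.8] z 0.1315
```

Request:
drive_tool(motion=[{"tx":0,"ty":0,"tz":0,"turn":7,"jaw":-1},{"tx":0,"ty":0,"tz":0,"turn":7,"jaw":-1},{"tx":0,"ty":0,"tz":0,"turn":6,"jaw":-1},{"tx":0,"ty":0,"tz":0,"turn":0,"jaw":-1}])

```text
t: 55.65
tcp_pos: [0.579, -0.0272, 0.1315]
orientation: [3.114, -0.405, 0.003]
contact_force: [1.5, -8.1, -2.7]
finger_gap: 0.0467
finger_force: 25.2
```

```bash
python3 d.py
```

```text
t 55.7 psi -14.77 dots [6.16, 5.75, 5.64]
```

Request:
drive_tool(motion=[{"tx":0,"ty":0,"tz":0,"turn":4.5,"jaw":-1},{"tx":0,"ty":0,"tz":0,"turn":0,"jaw":-1},{"tx":0,"ty":0,"tz":0,"turn":0,"jaw":-1},{"tx":0,"ty":0,"tz":0,"turn":0,"jaw":-1}])

```text
t: 56.2
tcp_pos: [0.579, -0.0273, 0.1316]
orientation: [3.096, -0.525, 0.003]
contact_force: [1.2, -9.3, -1.3]
finger_gap: 0.0473
finger_force: 25.4
```

```bash
python3 d.py; python3 d.py
```

```text
t 56.25 psi -19.25 dots [4.31, 3.5, 3.22]
t 56.3 psi -19.25 dots [4.41, 3.63, 3.29]
```

The dot phase is 3.6°, which is the target, and the hub is gripped and still. I'm handing the job in.

```bash
python3 -c "
from workcell import *
print(close_job())"
```

```text
the job is handed in; nothing more can be done
None
```

The job is handed in at about 56 s: the tape roll lies within about 1–2 mm of the yellow ring's centre, and the hub is still gripped and steady. The heavy side is at the lowest point by my best estimate, but that rests on a model fit because the hub slipped in the fingers while turning.

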